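Make a small proofing bed ready for a print from the sun block

ROBOT

A 7-joint arm with a two-finger parallel gripper is mounted at the origin on a cart in front of the work surface, level with it; the furniture and walls round the work are solid. World frame = base frame: x ahead of the robot, y to its left, z up, the work surface at z = 0. Lengths are in mm, angles in rad, forces in N, time in s.
With the tool pointing down it reaches from about 350 to 775 mm from the base axis. Payload 3.1 kg.
Tool frame: the origin (TCP) lies midway between the tips of the shut fingers; the grasp point (between the pads) lies 19 mm behind it; z points along the fingers, y is the direction in which the jaws open and shut (so a half turn about z gives the same grasp; the last joint's range is limited). The gripper opens to 85 mm and grips with 20 to 120 N. Pads are 22 mm wide; open, the fingers measure 114 mm over their backs; the gripper's body (76 mm by 85 mm) begins 54 mm behind the grasp point. The pads swing forward as they close: fully open they stand 13 mm farther back than shut.
Start: joints at [1.201, 0.311, 0.014, 1.512, -0.004, 1.319, -0.027], TCP at [177.112, -520.72, 231.304] pointing down, gripper open.
Joint ranges: [-2.7, 2.7], [-0.3, 1.91], [-1.27, 1.3], [0.12, 2.57], [-1.44, 4.58], [0.2, 2.03], [-3.05, 3.05]. Speed limits (rad/s): [2.79, 2.79, 3.14, 3.14, 3.14, 3.14, 3.14].

INTERFACE

Orientations are given as a unit quaternion [w, x, y, z].
In Python, from bench import ctrl, optics gives the robot as it stands.
- The arm moves only by the shell command python3 -m handwheel 'ROWS' [OPENING]. ROWS is JSON, a list that holds one entry, the list of rows, each a list of 6 numbers: the shift along the world's x, y, z in cm, then the turn, a rotation vector about the world's x, y, z in rad. A call has exactly 8 rows; each row shifts and turns the commanded pose from where the row before left it; what a row does not reach is not made up. A row lasts 1/10 s, in which the tool goes at most 50 mm and 8.59 degrees, less where a joint would pass 70% of its speed; a pose out of reach is approached as far as the arm can. A call with a gripper value outside its range is refused whole. OPENING is the opening, from 0 (shut) to 1 (fully open), set as the call begins (- or left out, the last holds). The fingers move at their own pace and stop on an object; the grip force is fixed at half the most. Time passes only in rows, so rows that do not move let the fingers close, or fill a call up. It gives the time, the measured TCP pose, the force and the opening at its end, in the units of the state.
- ctrl.state(): the state, without advancing time (a new reading comes with each control period).
- optics.snapshot(name): name is "scene" or "top" or "wrist"; returns the picture (420x560x3 uint8, blue, green, red); there is no depth.
- optics.camera_info(name): a dict with "fx", "fy", "cx", "cy" (pixels), "dist_coeffs" ([k1, k2, p1, p2, k3] as OpenCV has them; the pictures are not rectified), "origin" and "attitude" of the camera in the world; the wrist camera has in their place "hand_eye" (4x4, takes a point from camera to tool coordinates, whose origin is the TCP and whose axes are the flange's). Camera axes: x right, y down, z forward; pixel columns grow to the right and rows downward; lengths in mm; the calibration is good to about 2 mm. A picture is of the moment at which its call begins: read the wrist's pose just before it. camera_info takes no time and is no camera call.
- ctrl.close_job(): hands the job in, once; it reports no verdict.
The state is a dict: "t": time; "joint_positions": joint angles; "joint_velocities": joint speeds; "joint_efforts": joint torques, N m; "tcp_pos": TCP position; "tcp_rot": TCP orientation; "contact_force": force on the tool from outside, world axes, zero at the start; "moment": the same for the moment, N m; "grip_width": finger opening in mm.
Only numpy, scipy, OpenCV 4.12 (cv2) and the standard library are available. Lean on these libraries where they do the work, as an engineer would, in place of code of your own. Each camera call takes 0.05 s, during which the arm holds its last target. There are 200 camera calls.

TASK

Make the small aluminium proofing bed ready for a print from the sun block: set that block on the bed's sprung stage and press it down until both catches snap over its foot plate and it stays down by itself. Then lay the two bearers on the bed, one in the scribed seat along each side of the block, so that the roller will run level, and last lay the heavy steel bar on top of both bearers, square across their far ends behind the block, where it will hold the head of the sheet. Leave the other block, the one with the three stripes, where it lies.

Things in the scene. Friction and masses are not known exactly. Their poses are not given: they have to be found in the camera images.
- proof_bed: Proofing bed fixed to the bench: aluminium block 160 (x) x 115 (y) x 30 mm high, grey base plate. Origin: centre of its underside; +x to its far end, +y to its left, z up; top face at z = 30. A well 79 (x) x 41 mm, mouth chamfered 5 mm, centred at x = -26, y = 0, so nearer the front end, holds the sprung stage. Steel catch bolts with sloping noses stick 6 mm into its front and far ends.
- stage (a joint): Depth (m) of the sprung stage, a dark steel plate 66 x 38 mm in the well: 0 = up (its top 25 mm above the bed's underside), 0.014 = at its stop. Spring 3 N up, 8 N down; the block's foot plate pushes the oiled bolts back on the way (2 to 3 N more) and beyond about 0.013 they snap over it and hold it at about 0.0125; let go before that, it comes up again.
- seat_left (a point): Left bearer's seat on the bed: centre, on the top face (z = 30 mm), of the two dark lines 14 mm apart scribed along the bed's x. At x = 0, y = +49 mm of the bed; the bearer's underside centre belongs here, its length along the lines.
- seat_right (a point): Right bearer's seat on the bed, the same at y = -49 mm of the bed.
- sun_block: Relief block, on top a black sun (round spot, eight rays, a short strip at each end): wood 60 (x) x 38 (y) mm, 34 high overall, on an aluminium foot plate 76 x 38 x 5 mm that stands out 8 mm at both short ends. Grip it across y. Origin: centre of its underside. 0.1 to 0.2 kg. Caught down, its underside is 18 mm below the bed's top face, its top 16 mm above. Either way round.
- bar_block: A second relief block of the same size and make, with three long straight black stripes on top; not for this print, it stays where it lies. Origin: centre of its underside; x along its length.
- bearer_1: One of two like bearers: ground steel strip 140 (x) x 12 (y) x 16 mm high, a small hole near each end. Origin: centre of its underside; x along its length. About 0.2 kg. Either bearer may lie on either side, either way round, standing on its 12 mm wide underside as at the start.
- bearer_2: The other bearer, the same as bearer_1.
- steel_bar: Heavy flat bar of worn ground steel, 45 (x) x 150 (y) x 12 mm thick, about 0.6 kg; grip it across its 45 mm. Origin: centre of its underside; y along its length. Its place is on top of the bearers, underside 46 mm above the bed's underside, centred at x = 46, y = 0 of the bed, its length along the bed's y; its far edge is then about level with the bearers' far ends.
- the_hand_press: Paint-spattered hand press, fixed, no part of the job: keep clear. It stands left of and beyond the bed, over x 0.47 to 0.72, y -0.04 to 0.35 (m, world), up to 0.2 m high; its lever slants along its front edge, from x 0.47, y 0.13, 0.16 m high, up to x 0.42, y 0.37, 0.28 m high. Right of the bed three fixed brushes lean from the bench (y = -0.225) to the fence at y = -0.38, 0.25 m high.

How it is judged (in metres and radians):
On the way, in this order (a step that is already met when the one before it is completed fails the run):
1. the sun block is down on the stage, held by the catches and let go (x of sun_block in the frame of proof_bed between -0.03 and -0.022 m and y of sun_block in the frame of proof_bed between -0.004 and 0.004 m and z of sun_block in the frame of proof_bed between 0.0097 and 0.0147 m and value of joint stage above 0.0105 m and angle between sun_block's own z axis and vertical below 0.06 rad and contact force between the fingers and sun_block below 0.2 N), for 0.3 s.
2. both bearers lie in their seats, one on each side of the block, let go (((x of bearer_1 in the frame of proof_bed between -0.012 and 0.012 m and y of bearer_1 in the frame of proof_bed between 0.041 and 0.057 m and z of bearer_1 in the frame of proof_bed between 0.0275 and 0.0325 m and angle between the x axis of each of bearer_1, bearer_2 and the x axis of proof_bed, either way round below 0.12 rad and x of bearer_2 in the frame of proof_bed between -0.012 and 0.012 m and y of bearer_2 in the frame of proof_bed between -0.057 and -0.041 m and z of bearer_2 in the frame of proof_bed between 0.0275 and 0.0325 m) or (x of bearer_1 in the frame of proof_bed between -0.012 and 0.012 m and y of bearer_1 in the frame of proof_bed between -0.057 and -0.041 m and z of bearer_1 in the frame of proof_bed between 0.0275 and 0.0325 m and angle between the x axis of each of bearer_1, bearer_2 and the x axis of proof_bed, either way round below 0.12 rad and x of bearer_2 in the frame of proof_bed between -0.012 and 0.012 m and y of bearer_2 in the frame of proof_bed between 0.041 and 0.057 m and z of bearer_2 in the frame of proof_bed between 0.0275 and 0.0325 m)) and x of sun_block in the frame of proof_bed between -0.03 and -0.022 m and y of sun_block in the frame of proof_bed between -0.004 and 0.004 m and z of sun_block in the frame of proof_bed between 0.0097 and 0.0147 m and value of joint stage above 0.0105 m and angle between sun_block's own z axis and vertical below 0.06 rad and contact force between the fingers and bearer_1 below 0.2 N and contact force between the fingers and bearer_2 below 0.2 N), for 0.2 s.
At the end, for the whole second after the job is handed in: Sun block caught down in the well (stage 10.5 mm down or more), upright; a bearer in each scribed seat (8 mm across, 12 mm along, 7 degrees); steel bar flat on both bearers at the far end (11 mm along the bed, 12 mm across, 7 degrees); all released and at rest (x of sun_block in the frame of proof_bed between -0.03 and -0.022 m and y of sun_block in the frame of proof_bed between -0.004 and 0.004 m and z of sun_block in the frame of proof_bed between 0.0097 and 0.0147 m and value of joint stage above 0.0105 m and angle between each of sun_block, steel_bar's own z axis and vertical below 0.06 rad and ((x of bearer_1 in the frame of proof_bed between -0.012 and 0.012 m and y of bearer_1 in the frame of proof_bed between 0.041 and 0.057 m and z of bearer_1 in the frame of proof_bed between 0.0275 and 0.0325 m and angle between the x axis of each of bearer_1, bearer_2 and the x axis of proof_bed, either way round below 0.12 rad and x of bearer_2 in the frame of proof_bed between -0.012 and 0.012 m and y of bearer_2 in the frame of proof_bed between -0.057 and -0.041 m and z of bearer_2 in the frame of proof_bed between 0.0275 and 0.0325 m) or (x of bearer_1 in the frame of proof_bed between -0.012 and 0.012 m and y of bearer_1 in the frame of proof_bed between -0.057 and -0.041 m and z of bearer_1 in the frame of proof_bed between 0.0275 and 0.0325 m and angle between the x axis of each of bearer_1, bearer_2 and the x axis of proof_bed, either way round below 0.12 rad and x of bearer_2 in the frame of proof_bed between -0.012 and 0.012 m and y of bearer_2 in the frame of proof_bed between 0.041 and 0.057 m and z of bearer_2 in the frame of proof_bed between 0.0275 and 0.0325 m)) and x of steel_bar in the frame of proof_bed between 0.035 and 0.057 m and y of steel_bar in the frame of proof_bed between -0.012 and 0.012 m and z of steel_bar in the frame of proof_bed between 0.0435 and 0.0485 m and angle between the y axis of steel_bar and the y axis of proof_bed, either way round below 0.12 rad and linear speed of each of sun_block, bearer_1, bearer_2, steel_bar below 0.02 m/s); the robot touches nothing.
It fails at once if the striped block is pushed away by more than 30 mm or tipped (distance of bar_block from where it was at the start of the episode above 0.03 m or angle between bar_block's own z axis and vertical above 0.5 rad).
It also fails if it takes over 136 s, if anything falls off the work surface, if the arm or the gripper's body presses on something with over 40 N, if the wrist force passes 120 N, or if a joint passes its speed limit or range.

## Working session

There is one attempt and no reset: what is moved stays moved. The work goes in short steps, Python scripts to look and compute and a shell command to move; the robot and the scene stay as the last step left them, time stands still between calls to the robot, and variables do not carry over. Pictures are saved under pics/ and viewed, about 12 in all and at most 16, crops included, and the job is handed in when it is done.

```bash
ls; mkdir -p pics
python3 - <<'E'
from bench import ctrl, optics
import cv2,numpy as np
for n in("scene","top"):
    im=optics.snapshot(n); cv2.imwrite(f"pics/{n}0.png",im); print(n,optics.camera_info(n))
print(optics.camera_info("wrist")); print(ctrl.state())
E
```

```text
pics
scene {'fx': 385.50818729755173, 'fy': 385.50818729755173, 'cx': 282.8044772739952, 'cy': 213.228462733589, 'dist_coeffs': array([-0.0926035,  0.       ,  0.       ,  0.       ,  0.       ]), 'origin': array([157.3846035 , 542.0852921 , 799.91626025]), 'attitude': array([ 0.10738656, -0.28485156,  0.88712591, -0.34689383])}
top {'fx': 400.97094408040925, 'fy': 400.97094408040925, 'cx': 270.42911211156445, 'cy': 208.3750418526904, 'dist_coeffs': array([-0.00963649,  0.        ,  0.        ,  0.        ,  0.        ]), 'origin': array([ 457.32361676,  -43.94762789, 1015.16501492]), 'attitude': array([ 0.03100771, -0.69901792,  0.71400935, -0.02455859])}
{'fx': 296.5456590113659, 'fy': 296.5456590113659, 'cx': 281.37866974966363, 'cy': 207.3422249519013, 'dist_coeffs': array([-0.0531792,  0.       ,  0.       ,  0.       ,  0.       ]), 'hand_eye': array([[ 8.68431238e-04, -9.59091956e-01, -2.83093386e-01,
         7.34090000e+01],
       [ 9.99999518e-01,  7.03390165e-04,  6.84632632e-04,
         9.33392708e-01],
       [-4.57500547e-04, -2.83093844e-01,  9.59092105e-01,
        -1.43852402e+02],
       [ 0.00000000e+00,  0.00000000e+00,  0.00000000e+00,
         1.00000000e+00]])}
{'t': 0.1, 'joint_positions': array([ 1.20131453,  0.3116627 ,  0.01398742,  1.51291588, -0.00442294,
        1.31919545, -0.02721717]), 'joint_velocities': array([-0.00056461, -0.00226499,  0.00071615, -0.00263579, -0.00031751,
       -0.00024803, -0.00096632]), 'joint_efforts': array([ 1.55700192e-03, -3.80851436e+01,  1.47195230e-01, -2.31243324e+01,
        1.22856550e-02,  8.10655503e-03,  2.27062861e-05]), 'tcp_pos': array([ 176.87934555, -520.08341249,  230.31260097]), 'tcp_rot': array([-1.05490684e-03,  9.86594551e-01,  1.63187119e-01, -2.08043874e-04]), 'contact_force': array([-0.79860691,  0.33490116,  0.04598501]), 'moment': array([-0.0165587 ,  0.04367718, -0.03698219]), 'grip_width': 85.4760553725726}
```

View pics/top0.png

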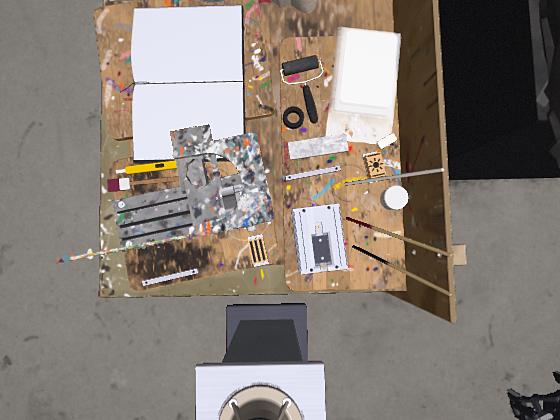

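View pics/scene0.png

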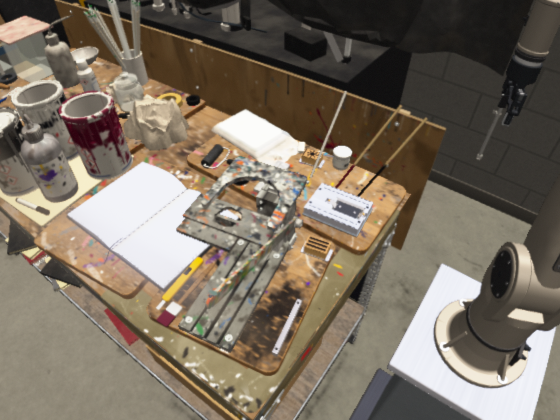

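```bash
cat > h.py <<'E'
from bench import ctrl, optics
import cv2,numpy as np
from scipy.spatial.transform import Rotation as R
def q2R(q): return R.from_quat([q[1],q[2],q[3],q[0]]).as_matrix()
def cam(n,st=None):
    c=optics.camera_info(n); K=np.array([[c['fx'],0,c['cx']],[0,c['fy'],c['cy']],[0,0,1.]])
    if n=='wrist':
        T=c['hand_eye']; Rt=q2R(st['tcp_rot']); return K,c['dist_coeffs'],Rt@T[:3,:3],Rt@T[:3,3]+st['tcp_pos']
    return K,c['dist_coeffs'],q2R(c['attitude']),np.array(c['origin'])
def ray(C,px,z):
    K,d,Rm,o=C; u=cv2.undistortPoints(np.array(px,float).reshape(-1,1,2),K,d).reshape(-1,2)
    v=np.c_[u,np.ones(len(u))]@Rm.T; return o+v*((z-o[2])/v[:,2])[:,None]
def proj(C,P):
    K,d,Rm,o=C; return cv2.projectPoints((np.array(P,float).reshape(-1,3)-o)@Rm,np.zeros(3),np.zeros(3),K,d)[0].reshape(-1,2)
def snap(n,name):
    st=ctrl.state(); im=optics.snapshot(n); cv2.imwrite(f'pics/{name}.png',im); return im,cam(n,st),st
E
python3 - <<'E'
from h import *
im=cv2.imread('pics/top0.png'); C=cam('top')
cv2.imwrite('pics/top0c.png',cv2.resize(im[125:295,240:410],None,fx=3.5,fy=3.5,interpolation=cv2.INTER_CUBIC))
for n,p,z in [('sun',(374,163),34),('bar',(318,147),12),('b2',(312,173),16),('b1',(170,274),16),('bed',(319,240),30),('strip',(259,250),34)]: print(n,ray(C,p,z).round(0))
E
```

```text
sun [[ 642. -294.   34.]]
bar [[ 690. -160.   12.]]
b2 [[ 623. -142.   16.]]
b1 [[379. 216.  16.]]
bed [[ 455. -153.   30.]]
strip [[434.  -6.  34.]]
```

View pics/top0c.png

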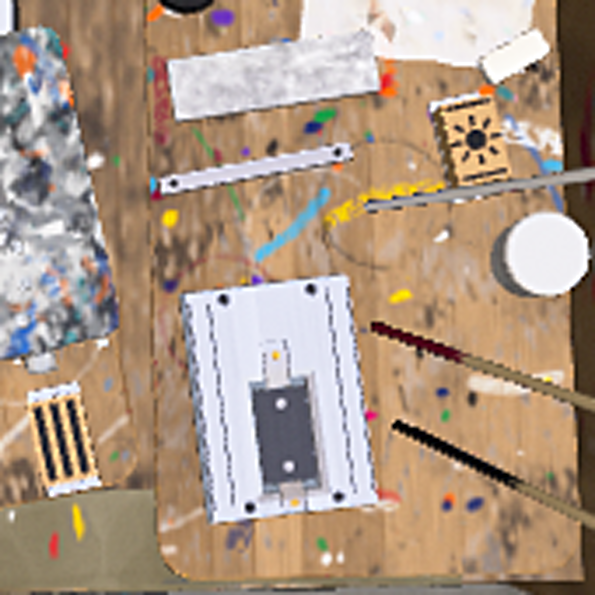

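Run:
```python
from h import *
C=cam('top'); S=cam('scene')
f=lambda x,y:(240+(x+.5)/3.5-.5,125+(y+.5)/3.5-.5)
print('bed corners',ray(C,[f(185,293),f(348,277),f(380,502),f(212,522)],30).round(1))
print('well/stage',ray(C,[f(250,383),f(313,376),f(325,485),f(265,494)],25).round(1))
print('sun top',ray(C,[f(441,110),f(493,97),f(508,175),f(457,184)],34).round(1))
print('bar',ray(C,[f(168,62),f(375,30),f(381,90),f(179,121)],12).round(1))
print('b2 holes',ray(C,[f(174,183),f(338,152)],16).round(1))
a=ray(C,[f(367,205)],5)[0]; b=ray(C,[(442,170)],250)[0]; print('brush',a,b,[ (y,(a+(b-a)*(y-a[1])/(b[1]-a[1])).round(0)) for y in(-260,-294,-330)])
print(proj(S,[a,b]),proj(C,[a,b]))
print('red',ray(C,[f(373,326)],5),ray(C,[(450,262)],250)) 
print('cup', ray(C,[f(548,254)],60))
st=ctrl.state(); print(q2R(st['tcp_rot']).round(3))
```

```text
bed corners [[ 533.9  -90.1   30. ]
 [ 542.7 -205.1   30. ]
 [ 385.3 -221.9   30. ]
 [ 373.9 -104.9   30. ]]
well/stage [[ 469.8 -134.5   25. ]
 [ 473.8 -178.9   25. ]
 [ 397.5 -184.8   25. ]
 [ 392.1 -142.7   25. ]]
sun top [[ 659.5 -274.2   34. ]
 [ 668.  -311.3   34. ]
 [ 612.  -319.5   34. ]
 [ 606.4 -283.4   34. ]]
bar [[ 703.8  -82.9   12. ]
 [ 724.  -233.8   12. ]
 [ 679.7 -236.6   12. ]
 [ 660.2  -89.8   12. ]]
b2 holes [[ 614.4  -84.9   16. ]
 [ 634.3 -203.3   16. ]]
brush [ 596.91667344 -224.6982282     5.        ] [ 584.58118001 -369.1972896   250.        ] [(-260, array([ 594., -260.,   65.])), (-294, array([ 591., -294.,  123.])), (-330, array([ 588., -330.,  184.]))]
[[309.19877488 177.58634642]
 [345.26387665  87.25387953]] [[344.5        183.21428571]
 [442.         170.        ]]
red [[ 509.09000845 -225.90634175    5.        ]] [[ 408.69202143 -374.79067862  250.        ]]
cup [[ 552.89958523 -337.0986644    60.        ]]
[[ 0.947  0.322 -0.001]
 [ 0.322 -0.947  0.002]
 [-0.    -0.002 -1.   ]]
```

```bash
python3 -m handwheel '[[[0,0,4,0,0,0],[0,0,4,0,0,0],[0,0,4,0,0,0],[4,2,0,0,0,0],[4,2,0,0,0,0],[4,2,0,0,0,0],[4,2,0,0,0,0],[4,2,0,0,0,0]]]' 1
python3 -m handwheel '[[[4,2,0,0,0,-0.03],[4,2,0,0,0,-0.03],[4,2,0,0,0,-0.03],[4,2,0,0,0,-0.03],[4,2,0,0,0,-0.03],[4,2,0,0,0,-0.02],[2,0.5,-2,0,0,0],[0,0,-3,0,0,0]]]'
python3 -m handwheel '[[[0,0,-2,0,0,0],[0,0,-2,0,0,0],[0,0,-2,0,0,0],[0,0,0,0,0,0],[0,0,0,0,0,0],[0,0,0,0,0,0],[0,0,0,0,0,0],[0,0,0,0,0,0]]]'
python3 - <<'E'
from h import *
im,C,st=snap('wrist','w1'); print(st['tcp_pos'],q2R(st['tcp_rot'])[:,0],st['joint_positions'].round(2))
E
```

```text
t: 0.9
tcp_pos: [378.3, -419.6, 350.8]
tcp_rot: [-0.0, 0.987, 0.163, -0.0]
contact_force: [-0.1, 0.5, -0.0]
grip_width: 85.4
t: 1.7
tcp_pos: [641.6, -292.0, 299.7]
tcp_rot: [-0.001, 0.997, 0.082, 0.002]
contact_force: [-0.4, -0.9, -0.5]
grip_width: 85.7
t: 2.5
tcp_pos: [637.6, -295.9, 242.6]
tcp_rot: [0.0, 0.997, 0.079, 0.001]
contact_force: [0.1, -0.5, -0.8]
grip_width: 85.3
[ 637.63004578 -295.86999028  242.55486356] [0.98756088 0.15722634 0.00184135] [ 0.48  0.65 -0.14  0.97  0.08  1.52 -1.05]
```

View pics/w1.png

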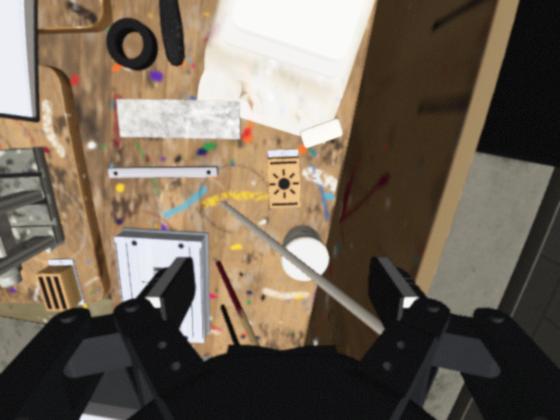

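```bash
cat >> h.py <<'E'
def rect(im,C,mask,roi,z):
    x0,y0,x1,y1=roi; m=np.zeros(mask.shape,np.uint8); m[y0:y1,x0:x1]=mask[y0:y1,x0:x1]
    cs=cv2.findContours(m,cv2.RETR_EXTERNAL,cv2.CHAIN_APPROX_NONE)[0]; c=max(cs,key=cv2.contourArea)
    p=ray(C,c.reshape(-1,2),z)[:,:2].astype(np.float32); (cx,cy),(w,h),a=cv2.minAreaRect(p)
    if w<h: a+=90; w,h=h,w
    a=(a+90)%180-90
    return round(cx,1),round(cy,1),round(w,1),round(h,1),round(a,1)
E
python3 - <<'E'
from h import *
im=cv2.imread('pics/w1.png'); st=ctrl.state(); C=cam('wrist',st)
hsv=cv2.cvtColor(im,cv2.COLOR_BGR2HSV)
print(hsv[165,275],hsv[200,292],hsv[150,262],hsv[120,180],hsv[172,160],hsv[320,170])
white=((hsv[...,1]<40)&(hsv[...,2]>130)).astype(np.uint8)
wood=((hsv[...,1]>50)&(hsv[...,2]>185)).astype(np.uint8)
wood=cv2.morphologyEx(wood,cv2.MORPH_CLOSE,np.ones((7,7)))
print('sun',rect(im,C,wood,(264,150,304,212),34))
print('bar',rect(im,C,white,(105,90,248,145),12))
print('b2',rect(im,C,white,(100,160,225,184),16))
print('bed far edge/left',ray(C,[(117,238),(204,236)],30))
v=cv2.resize(np.hstack([im[140:215,255:320],cv2.cvtColor(wood*255,cv2.COLOR_GRAY2BGR)[140:215,255:320]]),None,fx=5,fy=5,interpolation=cv2.INTER_CUBIC); cv2.imwrite('pics/w1c.png',v)
E
```

```text
[ 17 111 220] [ 18 105 233] [ 16 108 199] [ 23   4 228] [125   7 222] [110  45  17]
sun (640.7, -299.1, 74.9, 48.5, 9.1)
bar (699.6, -164.0, 159.7, 57.4, -82.5)
b2 (625.1, -145.4, 141.5, 13.9, -80.7)
bed far edge/left [[ 531.32066693  -95.25961111   30.        ]
 [ 552.88814903 -209.14264877   30.        ]]
```

View pics/w1c.png

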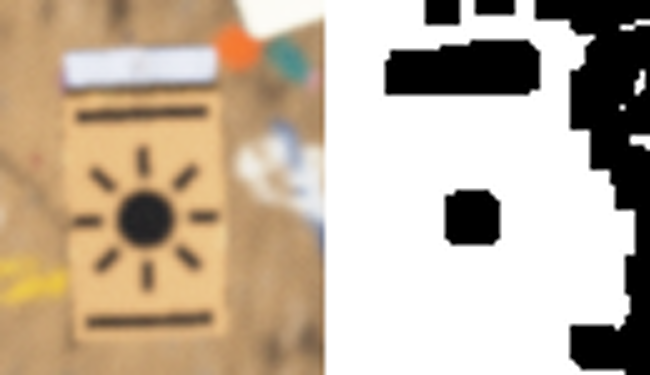

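Run:
```python
from h import *
st=ctrl.state(); C=cam('wrist',st)
p=ray(C,[(283.8,183.4),(283.0,162.4),(284.4,203.8)],34); print(p.round(1),np.degrees(np.arctan2(*(p[1]-p[2])[1::-1])))
print(st['tcp_pos'],np.degrees(np.arctan2(*q2R(st['tcp_rot'])[1::-1,0])))
```

```text
[[ 638.2 -299.8   34. ]
 [ 663.2 -294.8   34. ]
 [ 613.1 -304.6   34. ]] 11.118543740271491
[ 637.48147427 -295.84937132  242.2577623 ] 9.044652082595208
```

```bash
python3 - <<'E'
from h import *
C=cam('wrist',ctrl.state()); a=np.array([597,-224.7,5]); b=np.array([584.6,-369.2,250])
print(proj(C,[a,a+(b-a)*.25,a+(b-a)*.5,a+(b-a)*.75]))
E
python3 -m handwheel '[[[0.4,-0.1,0,0,0,0.025],[0.4,-0.1,0,0,0,0],[0,0,-2,0,0,0],[0,0,-2,0,0,0],[0,0,-2,0,0,0],[0,0,-2,0,0,0],[0,0,-2,0,0,0],[0,0,0,0,0,0]]]'
python3 - <<'E'
from h import *
im,C,st=snap('wrist','w2'); print(st['tcp_pos'])
E
```

```text
[[223.01655784 200.27644911]
 [244.12689828 221.56936913]
 [273.75637592 251.35990113]
 [317.98243545 295.61897749]]
t: 3.35
tcp_pos: [643.1, -296.8, 137.1]
tcp_rot: [-0.002, 0.996, 0.091, -0.003]
contact_force: [0.3, -0.4, -0.9]
grip_width: 85.6
[ 643.05937553 -296.83297555  137.12296921]
```

View pics/w2.png

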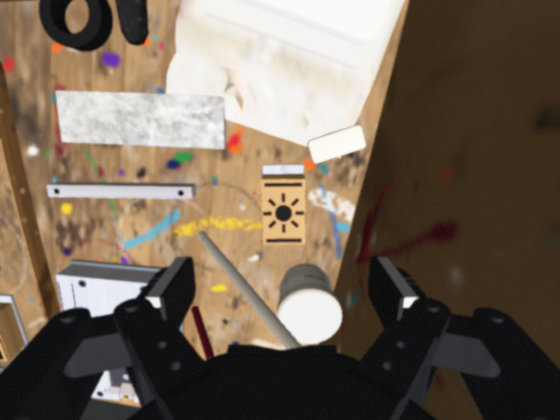

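```bash
cat > t.py <<'E'
from h import *
im=cv2.imread('pics/w2.png'); C=cam('wrist',ctrl.state())
dark=(im.max(2)<70).astype(np.uint8); 
n,l,s,c=cv2.connectedComponentsWithStats(dark[175:250,255:310])
P={}
for i in range(1,n):
    if s[i,4]>40: q=c[i]+[255,175]; print(s[i,4],q.round(1),ray(C,[q],34).round(1))
E
python3 t.py
```

```text
158 [283.1 212.7] [[ 639.4 -300.4   34. ]]
```

```bash
python3 -m handwheel '[[[0.3,-0.2,-2,0,0,0],[0,0,-2,0,0,0],[0,0,-2,0,0,0],[0,0,-2,0,0,0],[0,0,-2,0,0,0],[0,0,-2,0,0,0],[0,0,-0.6,0,0,0],[0,0,0,0,0,0]]]'
python3 -m handwheel '[[[0,0,0,0,0,0],[0,0,0,0,0,0],[0,0,0,0,0,0],[0,0,0,0,0,0],[0,0,0,0,0,0],[0,0,0,0,0,0],[0,0,0,0,0,0],[0,0,0,0,0,0]]]' 0.35
```

```text
t: 4.2
tcp_pos: [648.3, -299.8, 15.3]
tcp_rot: [-0.0, 0.996, 0.091, -0.0]
contact_force: [0.4, 0.2, 0.5]
grip_width: 85.9
t: 5.0
tcp_pos: [649.4, -299.8, 17.0]
tcp_rot: [0.0, 0.996, 0.091, 0.001]
contact_force: [0.2, 2.3, 6.9]
grip_width: 36.6
```

```bash
python3 -m handwheel '[[[0,0,0,0,0,0],[0,0,0,0,0,0],[0,0,0,0,0,0],[0,0,0,0,0,0],[0,0,0,0,0,0],[-0.2,0,-0.3,0,0,0],[-0.2,0,-0.4,0,0,0],[0,0,0,0,0,0]]]' 0.65
python3 -m handwheel '[[[0,0,0,0,0,0],[0,0,0,0,0,0],[0,0,0,0,0,0],[0,0,0,0,0,0],[0,0,0,0,0,0],[0,0,0,0,0,0],[0,0,0,0,0,0],[0,0,0,0,0,0]]]' 0
python3 -m handwheel '[[[0,0,0.5,0,0,0],[0,0,1,0,0,0],[0,0,2,0,0,0],[0,0,3,0,0,0],[0,0,4,0,0,0],[0,0,5,0,0,0],[0,0,4,0,0,0],[0,0,2,0,0,0]]]'
python3 - <<'E'
from h import *
im,C,st=snap('wrist','w3'); print(st['tcp_pos'],st['grip_width'],q2R(st['tcp_rot'])[:,0],st['contact_force'])
cv2.imwrite('pics/w3c.png',im[100:400,100:460])
E
```

```text
t: 5.8
tcp_pos: [642.9, -299.6, 7.2]
tcp_rot: [-0.0, 0.996, 0.091, -0.001]
contact_force: [0.0, 0.4, -0.8]
grip_width: 55.3
t: 6.6
tcp_pos: [644.3, -299.8, 8.4]
tcp_rot: [0.0, 0.996, 0.091, 0.0]
contact_force: [0.4, -0.4, 1.0]
grip_width: 36.9
t: 7.4
tcp_pos: [645.8, -300.2, 229.9]
tcp_rot: [0.002, 0.996, 0.091, 0.004]
contact_force: [0.2, 0.1, -2.0]
grip_width: 37.0
[ 645.82930252 -300.23198202  229.93091345] 36.966091175398574 [0.98330252 0.18181989 0.00759523] [ 0.17633951  0.12171943 -1.97425882]
```

View pics/w3c.png

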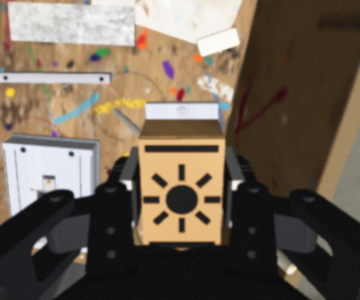

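```bash
python3 -m handwheel '[[[0,2.4,0,0,0,-0.03],[-3,2.4,0,0,0,-0.03],[-3,2.4,0,0,0,-0.03],[-4,2.4,0,0,0,0],[-4,2.4,0,0,0,0],[-4,2.4,0,0,0,0],[0,0,0,0,0,0],[0,0,0,0,0,0]]]'
python3 -m handwheel '[[[0,0,0,0,0,0],[0,0,0,0,0,0],[0,0,0,0,0,0],[0,0,0,0,0,0],[0,0,0,0,0,0],[0,0,0,0,0,0],[0,0,0,0,0,0],[0,0,0,0,0,0]]]'
python3 - <<'E'
from h import *
im,C,st=snap('wrist','w4'); print(repr(st['tcp_pos']),repr(st['tcp_rot']),st['grip_width'],q2R(st['tcp_rot'])[:,0])
cv2.imwrite('pics/w4c.png',cv2.resize(im[120:400,130:430],None,fx=2,fy=2,interpolation=cv2.INTER_CUBIC))
E
```

```text
t: 8.25
tcp_pos: [462.4, -154.9, 222.8]
tcp_rot: [0.0, 0.999, 0.047, -0.001]
contact_force: [0.6, -0.5, -2.3]
grip_width: 37.0
t: 9.05
tcp_pos: [464.1, -155.7, 223.3]
tcp_rot: [0.0, 0.999, 0.046, -0.0]
contact_force: [-0.4, -0.2, -1.3]
grip_width: 37.0
array([ 464.12392836, -155.70112774,  223.30255843]) array([ 1.31165148e-06,  9.98921448e-01,  4.64320979e-02, -8.16154880e-06]) 37.04540840913266 [ 9.95688120e-01  9.27640370e-02 -1.64272978e-05]
```

View pics/w4c.png

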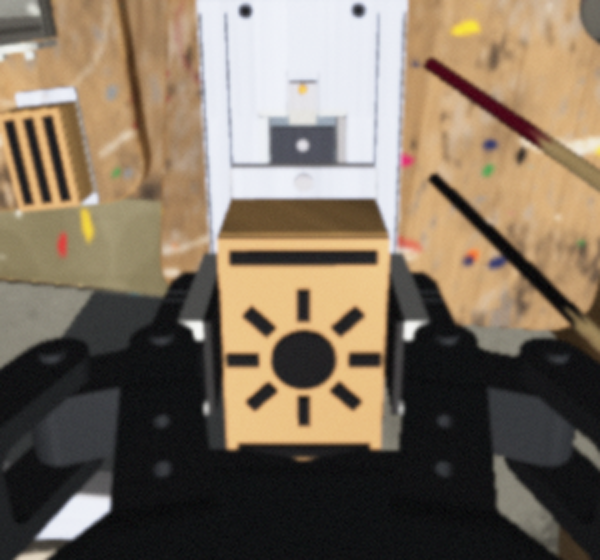

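```bash
python3 - <<'E'
from h import *
im=cv2.imread('pics/w4.png'); st=ctrl.state(); C=cam('wrist',st)
B=im[...,0].astype(float)
def edge(v): d=np.diff(v); i=int(np.argmax(np.abs(d))); return i+.5
for c in (245,280,315): r=edge(B[85:125,c])+85; print('far',c,r,ray(C,[(c,r)],30).round(1))
for r in (130,160,190,210):
    row=B[r,215:350]; d=np.diff(row); print(r,[(215+i+.5,int(d[i])) for i in np.argsort(-abs(d))[:12]])
sp=ray(C,[(130+303.5/2-.25,120+359/2-.25)],st['tcp_pos'][2]+25.6); print('spot',sp, 'holes',ray(C,[(130+246/2-.25,124.7),(130+358/2-.25,124.7)],30))
print('strip far',ray(C,[(130+231/2,120+257/2),(130+377/2,120+257/2)],st['tcp_pos'][2]+25.6))
x=ray(C,[(281.2,120+165/2),(281.2,120+127/2),(281.2,120+118/2)],25);print('stage',x)
E
python3 - <<'E'
import cv2
im=cv2.imread('pics/w4.png'); cv2.imwrite('pics/w4d.png',cv2.resize(im[70:225,205:355],None,fx=4,fy=4,interpolation=cv2.INTER_CUBIC))
E
```

```text
far 245 117.5 [[ 536.7 -109.7   30. ]]
far 280 117.5 [[ 540.2 -147.8   30. ]]
far 315 116.5 [[ 544.9 -185.8   30. ]]
130 [(np.float64(230.5), 40), (np.float64(333.5), -32), (np.float64(330.5), -31), (np.float64(229.5), 29), (np.float64(331.5), -27), (np.float64(241.5), -26), (np.float64(334.5), -24), (np.float64(243.5), 22), (np.float64(319.5), 21), (np.float64(227.5), 19), (np.float64(317.5), -15), (np.float64(332.5), -14)]
160 [(np.float64(231.5), 47), (np.float64(329.5), -35), (np.float64(244.5), 31), (np.float64(330.5), -30), (np.float64(229.5), 26), (np.float64(228.5), 25), (np.float64(242.5), -25), (np.float64(232.5), 23), (np.float64(230.5), 22), (np.float64(332.5), -22), (np.float64(287.5), 19), (np.float64(274.5), -19)]
190 [(np.float64(264.5), -58), (np.float64(263.5), -42), (np.float64(298.5), 39), (np.float64(233.5), 37), (np.float64(328.5), -35), (np.float64(230.5), 35), (np.float64(278.5), 34), (np.float64(283.5), -34), (np.float64(297.5), 33), (np.float64(231.5), 32), (np.float64(330.5), -32), (np.float64(282.5), -31)]
210 [(np.float64(231.5), 51), (np.float64(232.5), 39), (np.float64(327.5), -39), (np.float64(328.5), -36), (np.float64(344.5), -31), (np.float64(234.5), 26), (np.float64(343.5), -26), (np.float64(329.5), -24), (np.float64(345.5), -23), (np.float64(330.5), -20), (np.float64(230.5), 15), (np.float64(342.5), -13)]
spot [[ 458.78960371 -156.93870021  248.90958303]] holes [[ 529.81433244 -118.69274288   30.        ]
 [ 535.57520217 -180.02619129   30.        ]]
strip far [[ 482.68051689 -138.98653065  248.90958303]
 [ 485.63903722 -170.55456701  248.90958303]]
stage [[ 442.917531   -158.27982891   25.        ]
 [ 465.99322724 -156.11468143   25.        ]
 [ 471.33849308 -155.61313211   25.        ]]
```

View pics/w4d.png

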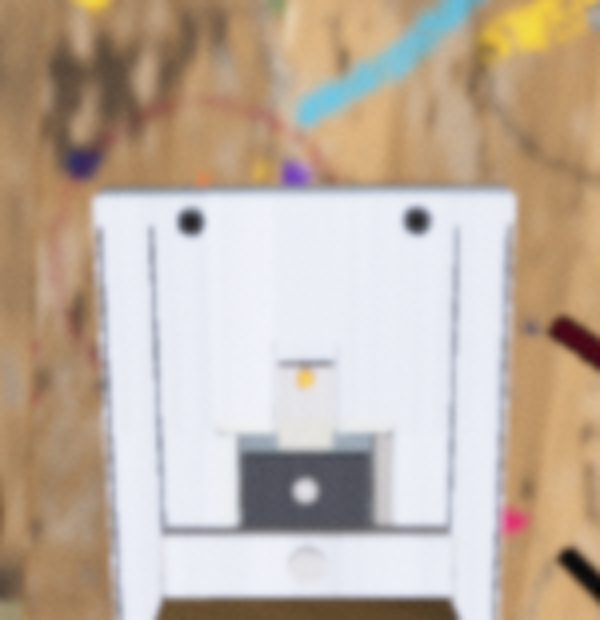

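```bash
python3 -m handwheel '[[[-1.2,-0.1,-1,0,0,0],[-1.2,-0.1,-2,0,0,0],[0,0,-3,0,0,0],[0,0,-3,0,0,0],[0,0,-3,0,0,0],[0,0,-3,0,0,0],[0,0,-1,0,0,0],[0,0,0,0,0,0]]]'
python3 -m handwheel '[[[0,0,0,0,0,0],[0,0,0,0,0,0],[0,0,0,0,0,0],[0,0,0,0,0,0],[0,0,0,0,0,0],[0,0,0,0,0,0],[0,0,0,0,0,0],[0,0,0,0,0,0]]]'
python3 - <<'E'
from h import *
im,C,st=snap('wrist','w5'); print(repr(st['tcp_pos']),repr(st['tcp_rot']),st['grip_width'],st['contact_force'])
cv2.imwrite('pics/w5c.png',cv2.resize(im[60:360,180:380],None,fx=2,fy=2,interpolation=cv2.INTER_CUBIC))
E
```

```text
t: 9.9
tcp_pos: [438.9, -157.3, 62.2]
tcp_rot: [-0.001, 0.999, 0.046, -0.002]
contact_force: [-0.1, 0.1, -2.2]
grip_width: 36.6
t: 10.7
tcp_pos: [440.1, -157.7, 63.3]
tcp_rot: [0.0, 0.999, 0.046, -0.0]
contact_force: [-0.2, -0.6, -2.0]
grip_width: 37.1
array([ 440.07770513, -157.7386013 ,   63.27589587]) array([ 1.30237644e-06,  9.98923247e-01,  4.63933631e-02, -4.63523369e-05]) 37.09014677950299 [-0.15620053 -0.59639964 -2.01387518]
```

View pics/w5c.png

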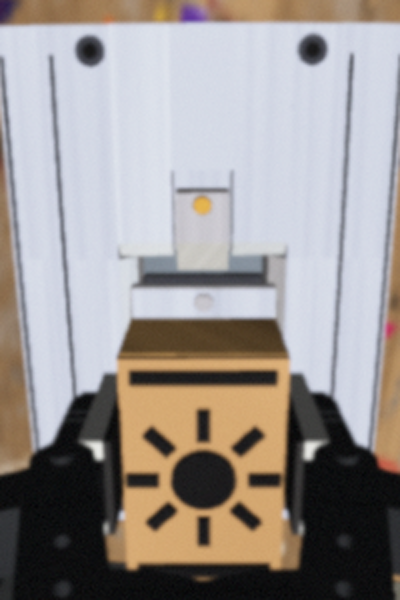

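Run:
```python
from h import *
st=ctrl.state(); C=cam('wrist',st); f=lambda x,y:(180+x/2-.25,60+y/2-.25)
u=np.array([np.cos(np.radians(5.35)),np.sin(np.radians(5.35))]); v=np.array([-u[1],u[0]])
t=st['tcp_pos'][:2]
for n,p,z in [('foot',f(132,285),59.9),('foot',f(276,285),59.9),('cham',f(203,247),30),('farinner',f(203,256),25),('bedfar',f(200,23),30),('holeL',f(90,50),30),('holeR',f(313,48),30),('lineL',f(52,56),30),('lineR',f(352,56),30),('spot',f(203.5,480),89)]:
    w=ray(C,[p],z)[0,:2]-t; print(n,(w@u).round(1),(w@v).round(1))
```

```text
foot 32.9 17.7
foot 32.9 -19.4
cham 36.6 -0.6
farinner 32.7 -0.6
bedfar 99.9 0.2
holeL 93.0 31.1
holeR 93.5 -31.4
lineL 91.5 41.9
lineR 91.5 -42.5
spot -5.6 -0.7
```

```bash
python3 -m handwheel '[[[-0.1,0.03,-0.8,0,0,0],[0,0,-0.8,0,0,0],[0,0,-0.6,0,0,0],[0,0,-0.4,0,0,0],[0,0,-0.2,0,0,0],[0,0,-0.2,0,0,0],[0,0,0,0,0,0],[0,0,0,0,0,0]]]'
```

```text
t: 11.55
tcp_pos: [439.4, -157.5, 33.5]
tcp_rot: [0.0, 0.999, 0.046, 0.0]
contact_force: [-0.4, -0.3, -2.3]
grip_width: 36.8
```

```bash
python3 -m handwheel '[[[0,0,-0.1,0,0,0],[0,0,-0.1,0,0,0],[0,0,0,0,0,0],[0,0,0,0,0,0],[0,0,0,0,0,0],[0,0,0,0,0,0],[0,0,0,0,0,0],[0,0,0,0,0,0]]]'
```

```text
t: 12.35
tcp_pos: [439.5, -157.5, 31.6]
tcp_rot: [0.0, 0.999, 0.046, 0.0]
contact_force: [-0.5, -0.8, 4.2]
grip_width: 36.7
```

```bash
python3 -m handwheel '[[[0,0,0,0,0,0],[0,0,0,0,0,0],[0,0,0,0,0,0],[0,0,0.5,0,0,0],[0,0,2,0,0,0],[0,0,2.5,0,0,0],[0,0,2,0,0,0],[0,0,0,0,0,0]]]' 0.9
python3 -m handwheel '[[[-0.55,-0.1,0,0,0,0],[0,0,0,0,0,0],[0,0,0,0,0,0],[0,0,0,0,0,0],[0,0,0,0,0,0],[0,0,0,0,0,0],[0,0,0,0,0,0],[0,0,0,0,0,0]]]' 0
python3 - <<'E'
from h import *
im,C,st=snap('wrist','w6'); print(repr(st['tcp_pos']),repr(st['tcp_rot']),st['grip_width'],st['contact_force'])
cv2.imwrite('pics/w6c.png',cv2.resize(im[60:360,180:380],None,fx=2,fy=2,interpolation=cv2.INTER_CUBIC))
E
```

```text
t: 13.15
tcp_pos: [441.7, -158.2, 104.3]
tcp_rot: [0.001, 0.999, 0.046, 0.003]
contact_force: [0.2, -0.7, -0.0]
grip_width: 76.8
t: 13.95
tcp_pos: [433.7, -158.4, 101.3]
tcp_rot: [0.0, 0.999, 0.046, 0.0]
contact_force: [-0.4, -0.4, 0.4]
grip_width: -0.1
array([ 433.68341318, -158.40716383,  101.3047561 ]) array([1.10233019e-06, 9.98921405e-01, 4.64330355e-02, 1.80518554e-05]) -0.09087092871248126 [-0.43413533 -0.40064241  0.38981774]
```

View pics/w6c.png

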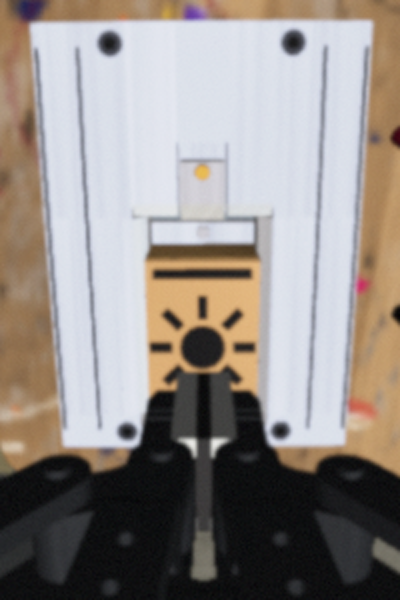

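Run:
```python
from h import *
st=ctrl.state(); C=cam('wrist',st); f=lambda x,y:(180+x/2-.25,60+y/2-.25)
print('spot',ray(C,[f(202.5,347)],59).round(1))
b=ray(C,[f(32,22),f(373,22),f(346,444),f(64,444)],30)[:,:2]; h=ray(C,[f(110,43),f(293,42),f(280.5,430.5),f(127,431)],30)[:,:2]
for q in(b,h):
    d=(q[0]+q[1]-q[2]-q[3])/2; e=(q[0]+q[3]-q[1]-q[2])/2
    print(q.mean(0).round(1),np.hypot(*d).round(1),np.degrees(np.arctan2(d[1],d[0])).round(2),np.hypot(*e).round(1),np.degrees(np.arctan2(-e[0],e[1])).round(2))
```

```text
spot [[ 434.2 -158.8   59. ]]
[ 459.9 -156.9] 160.0 5.72 115.6 5.36
[ 459.6 -156.5] 147.0 5.68 62.3 5.61
```

```bash
python3 -m handwheel '[[[0.03,-0.05,-1.4,0,0,0],[0,0,-1.4,0,0,0],[0,0,-1.0,0,0,0],[0,0,-0.4,0,0,0],[0,0,-0.3,0,0,0],[0,0,-0.2,0,0,0],[0,0,-0.2,0,0,0],[0,0,0,0,0,0]]]'
python3 -m handwheel '[[[0,0,-0.1,0,0,0],[0,0,-0.1,0,0,0],[0,0,-0.1,0,0,0],[0,0,-0.1,0,0,0],[0,0,-0.1,0,0,0],[0,0,-0.1,0,0,0],[0,0,0,0,0,0],[0,0,0,0,0,0]]]'
```

```text
t: 14.8
tcp_pos: [434.4, -159.1, 53.2]
tcp_rot: [0.0, 0.999, 0.046, 0.0]
contact_force: [-1.0, 0.4, 2.8]
grip_width: -0.4
t: 15.6
tcp_pos: [434.4, -159.1, 46.5]
tcp_rot: [0.0, 0.999, 0.046, 0.0]
contact_force: [-0.7, 1.0, 4.7]
grip_width: -0.1
```

```bash
python3 -m handwheel '[[[0,0,-0.1,0,0,0],[0,0,0,0,0,0],[0,0,-0.1,0,0,0],[0,0,0,0,0,0],[0,0,0,0,0,0],[0,0,0,0,0,0],[0,0,0,0,0,0],[0,0,0,0,0,0]]]'
python3 -m handwheel '[[[0,0,-0.1,0,0,0],[0,0,0,0,0,0],[0,0,-0.1,0,0,0],[0,0,0,0,0,0],[0,0,0,0,0,0],[0,0,0,0,0,0],[0,0,0,0,0,0],[0,0,0,0,0,0]]]'
```

```text
t: 16.4
tcp_pos: [434.4, -159.1, 45.1]
tcp_rot: [0.0, 0.999, 0.046, 0.0]
contact_force: [-1.7, 0.5, 8.3]
grip_width: -0.1
t: 17.2
tcp_pos: [434.6, -159.2, 44.9]
tcp_rot: [0.001, 0.999, 0.046, 0.001]
contact_force: [-5.9, 2.7, 22.3]
grip_width: 0.2
```

```bash
python3 -m handwheel '[[[0,0,1,0,0,0],[0,0,3,0,0,0],[0,0,4,0,0,0],[1,0,4,0,0,0],[3,0,4,0,0,0],[3,0,3,0,0,0],[3,0,0,0,0,0],[1,0.2,0,0,0,0]]]' 0.6
python3 -m handwheel '[[[0,0,0,0,0,0],[0,0,0,0,0,0],[0,0,0,0,0,0],[0,0,0,0,0,0],[0,0,0,0,0,0],[0,0,0,0,0,0],[0,0,0,0,0,0],[0,0,0,0,0,0]]]'
python3 - <<'E'
from h import *
im,C,st=snap('wrist','w7'); print(repr(st['tcp_pos']),repr(st['tcp_rot']),st['joint_positions'].round(2))
E
```

```text
t: 18.0
tcp_pos: [546.9, -156.7, 232.5]
tcp_rot: [0.0, 0.999, 0.047, 0.002]
contact_force: [-0.0, -0.7, 0.6]
grip_width: 51.2
t: 18.8
tcp_pos: [543.9, -157.0, 232.4]
tcp_rot: [0.0, 0.999, 0.046, 0.0]
contact_force: [-0.5, 0.5, -0.2]
grip_width: 51.0
array([ 543.86415069, -156.95181562,  232.38307919]) array([5.38765705e-05, 9.98922958e-01, 4.63995717e-02, 3.36868110e-05]) [ 0.38  0.35 -0.18  1.46  0.06  1.34 -1.28]
```

View pics/w7.png

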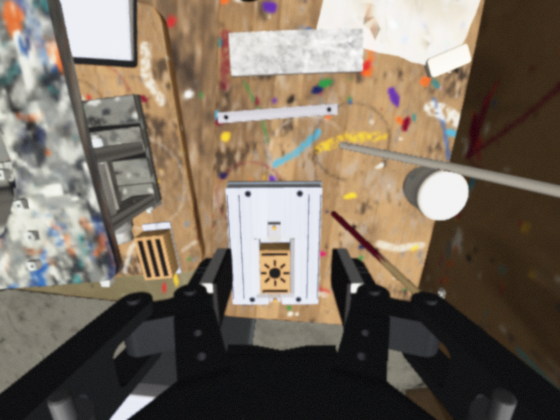

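Run:
```python
from h import *
im=cv2.imread('pics/w7.png'); st=ctrl.state(); C=cam('wrist',st)
# calibration consistency on bed holes, spot
dark=(im.max(2)<80).astype(np.uint8)
def cen(x,y,r=5):
    g=255-im[y-r:y+r+1,x-r:x+r+1].max(2).astype(float); g-=np.median(g); g[g<25]=0
    Y,X=np.mgrid[y-r:y+r+1,x-r:x+r+1]; return (X*g).sum()/g.sum(),(Y*g).sum()/g.sum()
s=cen(275,273,6)
for z in(46,59): print('spot',z,ray(C,[s],z).round(1))
H=[cen(*p) for p in((247,194),(302,194),(299,299),(252,299))]; h=ray(C,H,30); print('bed',h.mean(0).round(1), h.round(1).tolist())
q=ray(C,[cen(227,117,4),cen(329,109,4)],16); print('b2',q.round(1).tolist(),q.mean(0).round(1),np.degrees(np.arctan2(*(q[0]-q[1])[1::-1])))
hsv=cv2.cvtColor(im,cv2.COLOR_BGR2HSV); white=((hsv[...,1]<40)&(hsv[...,2]>150)).astype(np.uint8)
print('bar',rect(im,C,cv2.morphologyEx(white,cv2.MORPH_OPEN,np.ones((5,5))),(215,20,372,82),12), 'b2',rect(im,C,white,(210,100,345,126),16))
c=cam('top'); t=cv2.imread('pics/top0.png'); hs=cv2.cvtColor(t,cv2.COLOR_BGR2HSV); w=((hs[...,1]<50)&(hs[...,2]>150)).astype(np.uint8)
print('b1 top',rect(t,c,w,(135,260,205,292),16))
```

```text
spot 46 [[ 435.  -159.3   46. ]]
spot 59 [[ 442.2 -159.    59. ]]
bed [ 459.  -156.6   30. ] [[529.1, -118.2, 30.0], [535.3, -180.3, 30.0], [388.9, -195.2, 30.0], [382.7, -132.6, 30.0]]
b2 [[615.2, -85.6, 16.0], [635.1, -204.3, 16.0]] [ 625.1 -144.9   16. ] 99.49609647775736
bar (698.2, -164.4, 159.8, 54.7, -82.3) b2 (624.9, -144.8, 140.5, 13.4, -80.7)
b1 top (371.4, 217.2, 139.3, 13.1, -78.9)
```

```bash
python3 -m handwheel '[[[2,-0.2,0,0,0,0.14],[2,-0.2,0,0,0,0.14],[2,-0.2,0,0,0,0.14],[2,-0.2,0,0,0,0.14],[0.4,-0.2,0,0,0,0.14],[0,0,0,0,0,0.14],[0,0,0,0,0,0.14],[0,0,0,0,0,0.14]]]'
python3 -m handwheel '[[[0,0,-2,0,0,0.14],[0,0,-2,0,0,0.14],[0,0,-2,0,0,0.14],[0,0,-2,0,0,0.1],[0,0,-2,0,0,0],[0,0,-2,0,0,0],[0,0,0,0,0,0],[0,0,0,0,0,0]]]'
python3 - <<'E'
from h import *
im,C,st=snap('wrist','w8'); print(repr(st['tcp_pos']),q2R(st['tcp_rot'])[:,0],st['joint_positions'].round(2))
hsv=cv2.cvtColor(im,cv2.COLOR_BGR2HSV); white=((hsv[...,1]<50)&(hsv[...,2]>140)).astype(np.uint8)
c=proj(C,[[625,-144.8,16]])[0]; print(c)
x0,x1=int(c[0]-25),int(c[0]+25)
try: print(rect(im,C,white,(x0,0,x1,419),16))
except Exception as e: print(e)
for y in range(int(c[1])-60,int(c[1])+60,30):
    r=im[y,x0-10:x1+10].min(1); print(y,r.tolist())
E
```

```text
t: 19.65
tcp_pos: [628.0, -167.0, 232.0]
tcp_rot: [-0.0, 0.82, 0.572, -0.0]
contact_force: [0.3, -0.2, 0.3]
grip_width: 51.1
t: 20.45
tcp_pos: [627.9, -167.0, 112.3]
tcp_rot: [-0.0, 0.648, 0.762, -0.0]
contact_force: [0.2, -0.3, -0.3]
grip_width: 50.8
array([ 627.90257807, -167.01814097,  112.32242589]) [-1.61210326e-01  9.86920051e-01  2.07607425e-04] [ 0.53  0.64 -0.48  1.37  0.3   1.2   0.19]
[280.31783576 181.62697511]
(624.5, -145.1, 139.9, 13.9, -80.3)
121 [112, 106, 106, 104, 103, 101, 96, 99, 97, 89, 90, 86, 88, 84, 83, 84, 84, 80, 79, 81, 79, 85, 86, 89, 89, 91, 98, 133, 181, 200, 203, 204, 204, 206, 206, 203, 202, 197, 197, 197, 197, 190, 172, 125, 87, 76, 83, 86, 91, 99, 106, 107, 107, 106, 103, 100, 97, 94, 91, 86, 82, 80, 78, 78, 78, 78, 75, 78, 78, 77]
151 [90, 91, 92, 90, 90, 92, 92, 88, 89, 89, 90, 91, 87, 86, 88, 86, 87, 84, 83, 82, 81, 83, 80, 80, 79, 80, 84, 102, 146, 184, 198, 203, 205, 207, 204, 203, 201, 197, 198, 195, 196, 189, 169, 121, 85, 77, 73, 73, 73, 70, 64, 60, 55, 54, 53, 56, 57, 58, 62, 69, 76, 79, 83, 90, 88, 88, 90, 85, 87, 85]
181 [109, 106, 104, 98, 94, 91, 91, 92, 93, 96, 96, 97, 99, 105, 107, 109, 110, 112, 108, 108, 108, 99, 99, 99, 97, 101, 102, 109, 147, 191, 201, 200, 202, 202, 204, 200, 200, 198, 197, 193, 192, 186, 166, 123, 105, 103, 105, 105, 103, 102, 103, 103, 102, 102, 100, 102, 98, 101, 96, 93, 96, 96, 97, 96, 95, 97, 95, 96, 97, 97]
211 [96, 91, 90, 89, 90, 93, 95, 96, 100, 105, 110, 111, 108, 103, 102, 100, 97, 94, 91, 90, 90, 94, 91, 95, 94, 99, 106, 121, 145, 176, 191, 199, 201, 201, 202, 201, 199, 198, 196, 193, 191, 184, 165, 116, 87, 85, 83, 83, 85, 83, 86, 89, 88, 91, 93, 94, 94, 96, 99, 97, 100, 101, 100, 104, 102, 104, 105, 103, 100, 102]
```

```bash
python3 -m handwheel '[[[0,0,-2,0,0,0],[0,0,-2,0,0,0],[0,0,-2,0,0,0],[0,0,-2,0,0,0],[0,0,-1.5,0,0,0],[0,0,-1,0,0,0],[0,0,-0.4,0,0,0],[0,0,0,0,0,0]]]'
python3 -m handwheel '[[[0,0,-0.1,0,0,0],[0,0,0,0,0,0],[0,0,0,0,0,0],[0,0,0,0,0,0],[0,0,0,0,0,0],[0,0,0,0,0,0],[0,0,0,0,0,0],[0,0,0,0,0,0]]]' 0
python3 -m handwheel '[[[0,0,1,0,0,0],[0,0,2,0,0,0],[0,0,3,0,0,0],[0,0,4,0,0,0],[0,0,2,0,0,0],[0,0,0,0,0,0],[0,0,0,0,0,0],[0,0,0,0,0,0]]]'
```

```text
t: 21.3
tcp_pos: [628.1, -167.0, 3.4]
tcp_rot: [0.0, 0.648, 0.762, 0.0]
contact_force: [-0.8, 0.7, -0.2]
grip_width: 51.4
t: 22.1
tcp_pos: [628.5, -167.0, 3.3]
tcp_rot: [0.001, 0.648, 0.762, 0.0]
contact_force: [-1.3, -0.6, 4.6]
grip_width: 10.1
t: 22.9
tcp_pos: [626.0, -166.9, 119.6]
tcp_rot: [-0.002, 0.648, 0.762, -0.001]
contact_force: [-0.1, 0.7, -2.2]
grip_width: 10.2
```

```bash
python3 -m handwheel '[[[-1.7,-0.5,0,0,0,0.137],[-1.8,-0.5,0,0,0,0.137],[-1.8,-0.5,0,0,0,0.137],[-1.8,-0.5,0,0,0,0.137],[-1.8,-0.5,0,0,0,0.137],[-1.8,-0.4,0,0,0,0.137],[-1.8,-0.4,0,0,0,0.137],[-1.7,-0.4,0,0,0,0.137]]]'
python3 -m handwheel '[[[0,0,0,0,0,0.137],[0,0,0,0,0,0.137],[0,0,-1,0,0,0.137],[0,0,-2,0,0,0],[0,0,-2,0,0,0],[0,0,0,0,0,0],[0,0,0,0,0,0],[0,0,0,0,0,0]]]'
python3 - <<'E'
from h import *
im,C,st=snap('wrist','w9'); X=q2R(st['tcp_rot'])[:,0]; print(repr(st['tcp_pos']),np.degrees(np.arctan2(X[1],X[0])),st['contact_force'],st['joint_positions'].round(2))
E
```

```text
t: 23.7
tcp_pos: [483.5, -203.7, 120.3]
tcp_rot: [-0.002, 0.153, 0.988, 0.001]
contact_force: [-0.3, -0.2, -2.2]
grip_width: 9.9
t: 24.5
tcp_pos: [486.4, -203.8, 72.8]
tcp_rot: [0.0, -0.049, 0.999, 0.0]
contact_force: [-0.8, -0.3, -1.7]
grip_width: 10.1
array([ 486.44060939, -203.82896087,   72.79857506]) -174.36103241806688 [-0.81192548 -0.26894502 -1.69455517] [ 0.97  0.55 -0.83  1.77  0.47  1.03  1.64]
```

View pics/w9.png

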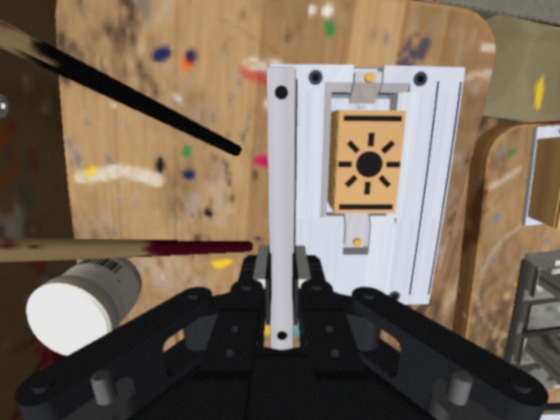

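```bash
cat >> h.py <<'E'
BED=np.array([459.6,-156.7]); YAW=np.radians(5.6)
def bed(p):
    d=np.atleast_2d(p)[:,:2]-BED; c,s=np.cos(YAW),np.sin(YAW); return np.c_[d[:,0]*c+d[:,1]*s,-d[:,0]*s+d[:,1]*c].round(1)
E
python3 - <<'E'
from h import *
st=ctrl.state(); C=cam('wrist',st)
q=ray(C,[(281.3,92.3),(281.5,334.5)],86); print(q.round(1),bed(q),bed(q.mean(0)))
h=ray(C,[(316,77),(420,78.5),(395,296)],30); print('bed holes',bed(h)); print('tcp',bed(st['tcp_pos']))
E
```

```text
[[ 405.6 -212.6   86. ]
 [ 525.6 -200.6   86. ]] [[-59.2 -50.4]
 [ 61.4 -50.1]] [[  1.1 -50.3]]
bed holes [[-72.6 -30.1]
 [-72.7  31.9]
 [ 74.7  32.8]]
tcp [[ 22.3 -49.7]]
```

```bash
python3 -m handwheel '[[[0,0.1,-1,0,0,0],[0,0,-1,0,0,0],[0,0,-1,0,0,0],[0,0,-0.6,0,0,0],[0,0,-0.2,0,0,0],[0,0,-0.1,0,0,0],[0,0,0,0,0,0],[0,0,0,0,0,0]]]'
```

```text
t: 25.35
tcp_pos: [486.7, -203.1, 33.6]
tcp_rot: [0.001, -0.049, 0.999, -0.0]
contact_force: [-0.3, 0.2, -1.6]
grip_width: 10.5
```

```bash
python3 -m handwheel '[[[0,0,-0.1,0,0,0],[0,0,0,0,0,0],[0,0,-0.05,0,0,0],[0,0,0,0,0,0],[0,0,0,0,0,0],[0,0,0,0,0,0],[0,0,0,0,0,0],[0,0,0,0,0,0]]]'
```

```text
t: 26.15
tcp_pos: [486.7, -203.1, 33.2]
tcp_rot: [0.001, -0.049, 0.999, -0.001]
contact_force: [-2.6, 1.0, 7.8]
grip_width: 10.2
```

```bash
python3 -m handwheel '[[[0,0,0.05,0,0,0],[0,0,0,0,0,0],[0,0,0,0,0,0],[0,0,0,0,0,0],[0,0,1,0,0,0],[0,0,3,0,0,0],[0,0,4,0,0,0],[0,0,4,0,0,0]]]' 0.27
python3 -m handwheel '[[[0,0,4,0,0,-0.14],[0,0,0,0,0,-0.14],[0,0,0,0,0,-0.14],[0,0,0,0,0,-0.14],[0,0,0,0,0,-0.14],[0,0,0,0,0,-0.14],[0,0,0,0,0,-0.14],[0,0,0,0,0,0]]]' 0.6
python3 - <<'E'
from h import *
im,C,st=snap('wrist','w10'); t,_,_=snap('top','top1'); S,_,_=snap('scene','scene1')
print(st['tcp_pos'],q2R(st['tcp_rot'])[:,0].round(3))
E
python3 - <<'E'
from h import *
a=cv2.imread('pics/w10.png'); cv2.imwrite('pics/w10t.png',np.hstack([a[:, :],cv2.imread('pics/top1.png')[125:295,120:360].repeat(2,0).repeat(2,1)[:340].copy() if 0 else cv2.resize(cv2.imread('pics/top1.png')[130:300,130:226],(237,420))]))
E
```

```text
t: 26.95
tcp_pos: [485.6, -202.6, 153.9]
tcp_rot: [-0.0, -0.049, 0.999, 0.0]
contact_force: [1.4, -0.5, 0.9]
grip_width: 22.7
t: 27.75
tcp_pos: [486.1, -202.7, 193.0]
tcp_rot: [0.0, 0.426, 0.905, -0.0]
contact_force: [0.4, -0.1, -0.5]
grip_width: 51.4
[ 486.07413913 -202.65376254  193.01662102] [-0.636  0.771 -0.001]
```

View pics/w10t.png

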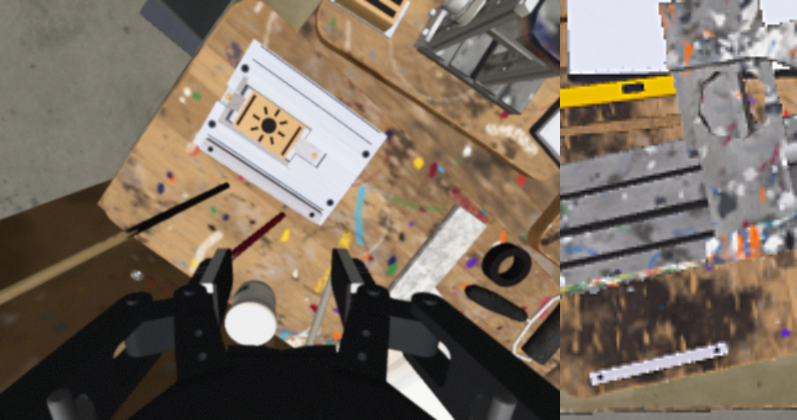

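Run:
```python
from h import *
st=ctrl.state(); C=cam('wrist',st)
print('bearer',bed(ray(C,[(209.5,150),(327,209.5)],46))); print('holes',bed(ray(C,[(246,69),(366,154)],30)), 'spot',bed(ray(C,[(269,126)],46)))
c=cam('top'); s=cam('scene')
t=cv2.imread('pics/top0.png'); cv2.imwrite('pics/b1.png',np.hstack([cv2.resize(t[258:294,138:204],None,fx=5,fy=5,interpolation=cv2.INTER_CUBIC)]))
hs=cv2.cvtColor(t,cv2.COLOR_BGR2HSV); w=((hs[...,1]<50)&(hs[...,2]>130)).astype(np.uint8)*255
m=np.zeros_like(w); m[258:294,138:204]=w[258:294,138:204]
cs=max(cv2.findContours(m,0,1)[0],key=cv2.contourArea); print(cv2.boundingRect(cs),cv2.minAreaRect(cs)); print(ray(c,[cv2.minAreaRect(cs)[0]],16))
v=cv2.imread('pics/scene0.png'); hs=cv2.cvtColor(v,cv2.COLOR_BGR2HSV); w=((hs[...,1]<60)&(hs[...,2]>150)).astype(np.uint8)*255
m=np.zeros_like(w); m[290:360,265:308]=w[290:360,265:308]
cs=max(cv2.findContours(m,0,1)[0],key=cv2.contourArea); print(cv2.boundingRect(cs),cv2.minAreaRect(cs)); print(ray(s,[cv2.minAreaRect(cs)[0]],16))
```

```text
bearer [[-59.1 -51.5]
 [ 71.2 -36.1]]
holes [[-71.7  31.1]
 [ 73.8  31.9]] spot [[-23.6  -0.4]]
(142, 269, 56, 17) ((169.516845703125, 276.5730285644531), (5.546535968780518, 56.51469039916992), 77.00537872314453)
[[372.24088881 217.5882379   16.        ]]
(272, 299, 30, 55) ((286.8710632324219, 325.93890380859375), (6.278600215911865, 59.07591247558594), 25.34617805480957)
[[368.9338647 219.9409281  16.       ]]
```

Run:
```python
from h import *
im=cv2.imread('pics/w10.png'); C=cam('wrist',ctrl.state()); c,s=np.cos(YAW),np.sin(YAW)
W=lambda x,y,z:[BED[0]+x*c-y*s,BED[1]+x*s+y*c,z]
for n,p in dict(bearFar=(60,-49,46),bearNear=(-60,-49,46),holeFR=(73.5,-31,30),holeNR=(-73.5,-31,30)).items(): print(n,proj(C,[W(*p)]).round(1))
cv2.imwrite('pics/w10z.png',cv2.resize(im[110:235,185:345],None,fx=5,fy=4.8,interpolation=cv2.INTER_CUBIC))
```

```text
bearFar [[310.8 213.6]]
bearNear [[210.  147.4]]
holeFR [[329.4 202.5]]
holeNR [[211.3 123.2]]
```

View pics/w10z.png

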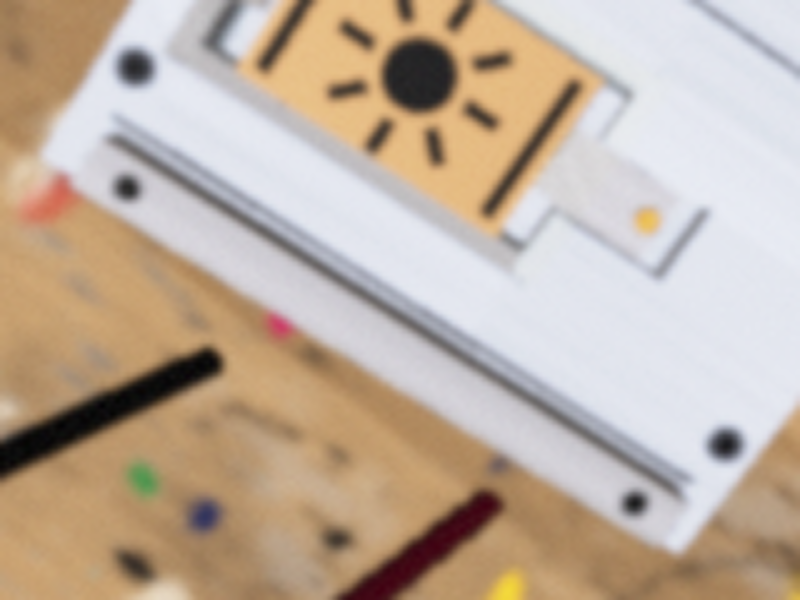

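```bash
python3 -m handwheel '[[[-3.7,0,0,0,0,-0.1],[-3.7,0,0,0,0,-0.1],[-3.7,2,0,0,0,-0.1],[0,4,0,0,0,-0.1],[0,4,0,0,0,-0.1],[0,4,0,0,0,0],[0,4,0,0,0,0],[0,4,0,0,0,0]]]'
python3 -m handwheel '[[[0,4,0,0,0,0],[0,4,0,0,0,0],[0,4,0,0,0,0],[0,4,0,0,0,0],[0,2,0,0,0,0],[0,0,0,0,0,0],[0,0,0,0,0,0],[0,0,0,0,0,0]]]'
cat > b1.py <<'E'
from h import *
import sys
im,C,st=snap('wrist',sys.argv[1]); X=q2R(st['tcp_rot'])[:,0]; print(repr(st['tcp_pos']),np.degrees(np.arctan2(X[1],X[0])),st['joint_positions'].round(2))
hsv=cv2.cvtColor(im,cv2.COLOR_BGR2HSV); white=((hsv[...,1]<50)&(hsv[...,2]>140)).astype(np.uint8)
c=proj(C,[[371,218,16]])[0]; print(c)
n,l,s,g=cv2.connectedComponentsWithStats(white)
for i in range(1,n):
    if s[i,4]>250:
        m=(l==i).astype(np.uint8); print(s[i],rect(im,C,m,(0,0,560,420),16))
E
python3 b1.py w11
```

```text
t: 28.7
tcp_pos: [374.7, 18.6, 192.6]
tcp_rot: [0.001, 0.636, 0.771, -0.0]
contact_force: [1.1, 0.3, -0.3]
grip_width: 51.0
t: 29.5
tcp_pos: [375.1, 195.5, 192.1]
tcp_rot: [0.0, 0.638, 0.77, -0.001]
contact_force: [0.6, 0.4, -0.3]
grip_width: 51.5
array([375.13835679, 195.49756653, 192.09309741]) 100.74069349413675 [ 0.43  0.2  -1.06  1.87  0.18  1.19 -0.51]
[280.13130092 166.19275603]
[    0     0   266   158 33359] (192.8, 271.9, 297.2, 159.6, 8.3)
[284   1  28  24 279] (360.1, 370.9, 25.1, 19.8, -14.7)
[ 388    0  125   35 2048] (507.2, 395.2, 125.3, 30.8, 13.4)
[ 394   64   37  112 1913] (496.9, 290.2, 113.5, 28.1, -79.4)
[ 416   65   41  168 2344] (536.1, 263.4, 179.9, 28.0, -78.7)
[461  66  27  64 657] (555.6, 327.0, 63.2, 20.6, -78.6)
[529  71  31  46 438] (630.3, 349.4, 51.4, 18.4, 57.3)
[ 357   77   36  192 3432] (474.9, 221.6, 213.7, 26.0, -78.9)
[ 274  100   15  130 1525] (373.0, 216.2, 140.7, 13.5, -78.2)
[220 132  21  76 637] (317.9, 203.4, 84.4, 11.2, 89.7)
[ 505  137   55  125 3737] (670.4, 225.0, 157.2, 70.9, -63.7)
[473 138  53  87 716] (614.5, 248.2, 106.7, 18.2, 73.6)
[    0   163    91   209 13653] (102.9, 10.7, 319.3, 127.1, 83.4)
[ 381  185   31  106 1402] (520.4, 157.9, 132.9, 23.4, -79.3)
[ 172  210   57   69 1489] (294.1, 115.1, 96.1, 48.8, 51.6)
[433 234  35  28 287] (594.4, 156.9, 46.7, 23.4, 48.3)
[122 267  54  32 742] (239.7, 35.6, 62.1, 44.6, 56.2)
[432 267  30  37 394] (601.1, 111.1, 51.3, 31.3, -79.8)
[ 471  266   89   38 2731] (699.0, 128.1, 126.6, 52.1, 11.3)
[270 289  55  56 351] (435.1, 39.1, 108.5, 23.3, -39.3)
[ 461  307   99   30 1354] (710.5, 72.7, 144.9, 43.8, 10.9)
[497 336  52  21 674] (743.8, 37.3, 75.9, 34.5, 7.4)
[535 358  25  20 289] (807.5, 3.9, 38.5, 36.9, -60.1)
[127 365  48  44 930] (248.3, -125.1, 108.6, 34.1, 59.7)
[408 381  26  18 265] (633.7, -59.2, 36.9, 32.2, -8.2)
```

```bash
python3 -m handwheel '[[[0.2,-0.1,-1,0,0,0.018],[0,0,-2,0,0,0],[0,0,-2,0,0,0],[0,0,-2,0,0,0],[0,0,-2,0,0,0],[0,0,0,0,0,0],[0,0,0,0,0,0],[0,0,0,0,0,0]]]'
python3 b1.py w12 | grep -E "arr|37[0-9]\.[0-9], 2[0-9][0-9]\.[0-9], 1[34]"
```

```text
t: 30.35
tcp_pos: [377.7, 196.2, 103.1]
tcp_rot: [0.0, 0.63, 0.776, 0.001]
contact_force: [-0.4, 0.5, 0.3]
grip_width: 50.8
array([377.74747952, 196.24857729, 103.12723806]) 101.8412250469891 [ 0.32  0.33 -1.    1.99  0.34  0.99 -0.63]
[ 270   93   18  175 2874] (373.1, 215.5, 141.4, 13.6, -78.5)
```

```bash
python3 -m handwheel '[[[0,0,-2,0,0,0],[0,0,-2,0,0,0],[0,0,-2,0,0,0],[0,0,-2,0,0,0],[0,0,-1.2,0,0,0],[0,0,-0.6,0,0,0],[0,0,-0.2,0,0,0],[0,0,0,0,0,0]]]'
python3 -m handwheel '[[[0,0,0,0,0,0],[0,0,0,0,0,0],[0,0,0,0,0,0],[0,0,0,0,0,0],[0,0,0,0,0,0],[0,0,0,0,0,0],[0,0,0,0,0,0],[0,0,0,0,0,0]]]' 0
python3 -m handwheel '[[[0,0,1,0,0,0],[0,0,2,0,0,0],[0,0,3,0,0,0],[0,0,3,0,0,0],[0,-2,2,0,0,0],[0,-4,1,0,0,0],[0,-4,0,0,0,0],[0,-4,0,0,0,0]]]'
```

```text
t: 31.2
tcp_pos: [377.4, 196.4, 2.8]
tcp_rot: [0.0, 0.63, 0.776, 0.0]
contact_force: [0.1, -0.4, -1.3]
grip_width: 50.8
t: 32.0
tcp_pos: [377.2, 196.2, 2.9]
tcp_rot: [0.0, 0.63, 0.776, 0.0]
contact_force: [-0.6, -0.7, 5.8]
grip_width: 10.5
t: 32.8
tcp_pos: [376.7, 54.8, 122.9]
tcp_rot: [0.001, 0.63, 0.777, 0.0]
contact_force: [0.0, 0.3, -2.2]
grip_width: 10.1
```

```bash
python3 -m handwheel '[[[0,-2.7,0,0,0,0.133],[0,-2.7,0,0,0,0.133],[0,-2.7,0,0,0,0.133],[0,-2.7,0,0,0,0.133],[0,-2.7,0,0,0,0.133],[0,-2.7,0,0,0,0.133],[0,0,0,0,0,0.133],[1.7,0,0,0,0,0.133]]]'
python3 -m handwheel '[[[2,0,0,0,0,0.133],[2,0,0,0,0,0.133],[2,0,0,0,0,0.133],[2,0,0,0,0,0],[0,0,-1,0,0,0],[0,0,-2,0,0,0],[0,0,-2,0,0,0],[0,0,0,0,0,0]]]'
python3 -m handwheel '[[[0,0,0,0,0,0],[0,0,0,0,0,0],[0,0,0,0,0,0],[0,0,0,0,0,0],[0,0,0,0,0,0],[0,0,0,0,0,0],[0,0,0,0,0,0],[0,0,0,0,0,0]]]'
cat > v.py <<'E'
from h import *
import sys
n,ux,uy,uz=sys.argv[1],*map(float,sys.argv[2:5])
im,C,st=snap('wrist',n); X=q2R(st['tcp_rot'])[:,0]; print(st['tcp_pos'],bed(st['tcp_pos']),np.degrees(np.arctan2(X[1],X[0])),st['contact_force'],st['joint_positions'].round(2))
c,s=np.cos(YAW),np.sin(YAW); W=lambda x,y,z:[BED[0]+x*c-y*s,BED[1]+x*s+y*c,z]
pts=[(f'b{k}',ux+60*k,uy,uz) for k in(1,-1)]+[(f'hole',a*73.5,b*31.1,30) for a in(1,-1) for b in(1,-1)]+[('spot',-26,0,46),('rb+',60,-49,46),('rb-',-60,-49,46)]
for m,x,y,z in pts:
    e=proj(C,[W(x,y,z)])[0]
    if not(12<e[0]<548 and 12<e[1]<408): continue
    x0,y0=e.astype(int); g=255-im[y0-11:y0+12,x0-11:x0+12].max(2).astype(float); b=(g>165).astype(np.uint8)
    k,l,ss,cc=cv2.connectedComponentsWithStats(b)
    r=[(int(ss[i,4]),bed(ray(C,[cc[i]+[x0-11,y0-11]],z))[0].tolist()) for i in range(1,k) if ss[i,4]>6]
    print(m,(x,y,z),e.round(0),r)
E
python3 v.py w13 0 49 86
```

```text
t: 33.6
tcp_pos: [391.2, -107.4, 121.8]
tcp_rot: [-0.002, 0.149, 0.989, -0.001]
contact_force: [0.3, 0.7, -1.3]
grip_width: 10.5
t: 34.4
tcp_pos: [469.9, -106.1, 69.6]
tcp_rot: [-0.004, -0.05, 0.999, 0.001]
contact_force: [-0.2, -0.0, -2.6]
grip_width: 9.8
t: 35.2
tcp_pos: [473.9, -105.9, 72.3]
tcp_rot: [0.0, -0.05, 0.999, 0.0]
contact_force: [0.8, 0.3, -1.8]
grip_width: 10.2
[ 473.92389869 -105.85416212   72.3003292 ] [[19.2 49.2]] -174.30435833974647 [ 0.83989323  0.30971517 -1.79554558] [ 0.96  0.56 -1.04  1.87  0.56  1.04  1.36]
b1 (60.0, 49.0, 86.0) [282. 338.] [(51, [59.8, 48.8])]
b-1 (-60.0, 49.0, 86.0) [283.  98.] [(115, [-60.8, 48.3])]
hole (73.5, 31.1, 30) [257. 299.] [(528, [73.1, 31.1])]
hole (73.5, -31.1, 30) [172. 299.] [(276, [77.1, -30.7])]
hole (-73.5, 31.1, 30) [252.  81.] [(97, [-72.8, 31.3])]
hole (-73.5, -31.1, 30) [147.  82.] [(93, [-72.7, -31.2])]
spot (-26, 0, 46) [197. 165.] [(400, [-24.8, -0.3])]
rb+ (60, -49, 46) [135. 294.] [(56, [57.3, -41.8]), (29, [62.0, -50.0])]
rb- (-60, -49, 46) [106. 105.] [(39, [-62.3, -42.9]), (53, [-59.0, -50.5])]
```

```bash
python3 -m handwheel '[[[0.05,0,-1,0,0,0],[0,0,-1,0,0,0],[0,0,-1,0,0,0],[0,0,-0.6,0,0,0],[0,0,-0.2,0,0,0],[0,0,-0.1,0,0,0],[0,0,-0.05,0,0,0],[0,0,0,0,0,0]]]'
python3 -m handwheel '[[[0,0,-0.05,0,0,0],[0,0,0,0,0,0],[0,0,0,0,0,0],[0,0,0,0,0,0],[0,0,0,0,0,0],[0,0,0,0,0,0],[0,0,0,0,0,0],[0,0,0,0,0,0]]]'
```

```text
t: 36.05
tcp_pos: [474.8, -105.8, 33.1]
tcp_rot: [0.001, -0.05, 0.999, -0.0]
contact_force: [0.5, 0.2, -0.7]
grip_width: 10.2
t: 36.85
tcp_pos: [475.0, -105.9, 33.0]
tcp_rot: [0.001, -0.05, 0.999, -0.0]
contact_force: [-1.4, 0.6, 5.7]
grip_width: 10.1
```

```bash
python3 -m handwheel '[[[0,0,0.05,0,0,0],[0,0,0,0,0,0],[0,0,0,0,0,0],[0,0,0,0,0,0],[0,0,1,0,0,0],[0,0,3,0,0,0],[0,0,4,0,0,0],[0,0,4,0,0,0]]]' 0.27
python3 -m handwheel '[[[0,0,3,0,0,-0.14],[0,-1,2,0,0,-0.14],[0,-1,0,0,0,-0.14],[0,-1,0,0,0,-0.14],[0,-1,0,0,0,-0.14],[0,-1,0,0,0,-0.14],[0,0,0,0,0,0],[0,0,0,0,0,0]]]' 0.75
python3 v.py w14 0 49 46
```

```text
t: 37.65
tcp_pos: [474.1, -105.5, 154.5]
tcp_rot: [-0.0, -0.05, 0.999, 0.0]
contact_force: [1.0, -0.2, 0.6]
grip_width: 22.9
t: 38.45
tcp_pos: [474.5, -155.3, 203.2]
tcp_rot: [0.0, 0.36, 0.933, 0.0]
contact_force: [0.7, -0.0, -0.5]
grip_width: 63.7
[ 474.47088963 -155.34063924  203.20416113] [[14.9 -0.1]] 137.74130070494004 [ 0.74020181 -0.04231381 -0.46194277] [ 1.02  0.36 -0.95  1.67  0.31  1.27  0.84]
b1 (60.0, 49.0, 46.0) [345. 185.] [(8, [60.7, 48.9])]
b-1 (-60.0, 49.0, 46.0) [257. 103.] [(12, [-60.0, 48.1])]
hole (73.5, 31.1, 30) [339. 201.] [(13, [73.6, 31.1])]
hole (73.5, -31.1, 30) [300. 240.] [(12, [73.8, -31.0])]
hole (-73.5, 31.1, 30) [237. 108.] [(17, [-72.9, 31.3])]
hole (-73.5, -31.1, 30) [199. 154.] [(13, [-72.5, -31.1])]
spot (-26, 0, 46) [251. 164.] [(129, [-24.2, -0.3])]
rb+ (60, -49, 46) [281. 249.] []
rb- (-60, -49, 46) [195. 177.] [(8, [-59.1, -50.2])]
```

```bash
python3 -m handwheel '[[[3.2,-0.2,0,0,0,-0.14],[3.2,-0.2,0,0,0,-0.14],[3.2,-0.2,0,0,0,-0.14],[3.2,-0.2,0,0,0,-0.14],[3.2,-0.1,0,0,0,-0.14],[3.2,0,0,0,0,0],[3.2,0,0,0,0,0],[0,0,-1,0,0,0]]]'
python3 -m handwheel '[[[0,0,-2,0,0,0],[0,0,-2,0,0,0],[0,0,-2,0,0,0],[0,0,-2,0,0,0],[0,0,0,0,0,0],[0,0,0,0,0,0],[0,0,0,0,0,0],[0,0,0,0,0,0]]]'
python3 - <<'E'
from h import *
im,C,st=snap('wrist','w15'); X=q2R(st['tcp_rot'])[:,0]; print(st['tcp_pos'],np.degrees(np.arctan2(X[1],X[0])),st['joint_positions'].round(2))
hsv=cv2.cvtColor(im,cv2.COLOR_BGR2HSV); w=((hsv[...,1]<45)&(hsv[...,2]>130)).astype(np.uint8)
w=cv2.morphologyEx(w,cv2.MORPH_OPEN,np.ones((7,7)))
u=np.array([-.134,.991]);v=np.array([.991,.134]);c0=np.array([698.4,-164.3])
print(proj(C,[np.r_[c0+a*u*75+b*v*22.5,12] for a in(1,-1) for b in(1,-1)]).round(0).tolist())
n,l,s,g=cv2.connectedComponentsWithStats(w)
for i in range(1,n):
    if s[i,4]>2500: print(s[i],rect(im,C,(l==i).astype(np.uint8),(0,0,560,420),12))
for r in(110,150,190,230):
    d=np.diff(cv2.GaussianBlur(im,(3,3),0)[r].max(1).astype(int)); ix=[i for i in range(180,390) if abs(d[i])>22]; print(r,[(i,int(d[i]),) for i in ix])
E
```

```text
t: 39.3
tcp_pos: [702.3, -162.0, 192.0]
tcp_rot: [0.0, 0.658, 0.753, 0.003]
contact_force: [0.5, 1.1, 0.4]
grip_width: 64.4
t: 40.1
tcp_pos: [699.2, -164.8, 114.6]
tcp_rot: [0.001, 0.66, 0.752, 0.001]
contact_force: [0.1, 0.7, 0.2]
grip_width: 64.0
[ 699.23920429 -164.78720929  114.63625614] 97.46154500227976 [ 0.53  0.82 -0.65  1.11  0.47  1.35  0.07]
[[306.0, 114.0], [249.0, 115.0], [303.0, 282.0], [255.0, 282.0]]
[   0   90   91  146 9489] (493.3, -151.3, 124.8, 86.9, 85.5)
[  245   109   115   245 16855] (726.2, -200.9, 242.8, 100.8, -79.8)
[ 362  248  198  119 8140] (906.8, -229.7, 263.2, 77.7, -21.8)
110 []
150 [(245, 33), (246, 24), (340, -34), (341, -40), (342, -26), (357, 27), (358, 37), (359, 29), (385, -28), (386, -36), (387, -32)]
190 [(351, -26), (352, -24)]
230 []
```

Run:
```python
from h import *
im=cv2.imread('pics/w15.png'); C=cam('wrist',ctrl.state()); hsv=cv2.cvtColor(im,cv2.COLOR_BGR2HSV); w=((hsv[...,1]<45)&(hsv[...,2]>130)); w=cv2.morphologyEx(w.astype(np.uint8),cv2.MORPH_CLOSE,np.ones((5,5)))
def run(v,c):
    a=c
    while a>0 and v[a-1]: a-=1
    b=c
    while b<len(v)-1 and v[b+1]: b+=1
    return a-.5,b+.5
L=[];Rr=[]
for r in range(125,250,15):
    a,b=run(w[r],278); p=ray(C,[(a,r),(b,r)],12); print(r,a,b,p[:,:2].round(1).tolist())
for c in(262,278,294): a,b=run(w[:,c],190); print('col',c,a,b,ray(C,[(c,a),(c,b)],12)[:,:2].round(1).tolist())
```

```text
125 244.5 300.5 [[662.9, -101.5], [707.5, -95.7]]
140 244.5 300.5 [[664.0, -113.3], [709.2, -107.4]]
155 245.5 300.5 [[666.0, -125.3], [711.0, -119.4]]
170 246.5 300.5 [[668.1, -137.6], [712.8, -131.7]]
185 246.5 300.5 [[669.4, -150.3], [714.7, -144.4]]
200 247.5 300.5 [[671.5, -163.3], [716.7, -157.4]]
215 247.5 303.5 [[672.8, -176.8], [721.3, -170.5]]
230 247.5 317.5 [[674.2, -190.7], [735.8, -182.7]]
245 248.5 361.5 [[676.5, -205.0], [777.8, -191.9]]
col 262 108.5 277.5 [[675.4, -87.1], [692.2, -236.2]]
col 278 108.5 349.5 [[687.9, -85.4], [717.7, -317.0]]
col 294 108.5 347.5 [[700.5, -83.8], [733.5, -312.4]]
```

```bash
python3 -m handwheel '[[[-0.45,0.45,-1,0,0,0.01],[0,0,-2,0,0,0],[0,0,-2,0,0,0],[0,0,-2,0,0,0],[0,0,-2,0,0,0],[0,0,-1.2,0,0,0],[0,0,-0.6,0,0,0],[0,0,0,0,0,0]]]'
python3 -m handwheel '[[[0,0,-0.4,0,0,0],[0,0,0,0,0,0],[0,0,0,0,0,0],[0,0,0,0,0,0],[0,0,0,0,0,0],[0,0,0,0,0,0],[0,0,0,0,0,0],[0,0,0,0,0,0]]]'
```

```text
t: 40.95
tcp_pos: [693.7, -160.4, 4.4]
tcp_rot: [-0.0, 0.656, 0.755, -0.0]
contact_force: [0.2, -0.6, -0.2]
grip_width: 64.3
t: 41.75
tcp_pos: [693.9, -160.4, 0.8]
tcp_rot: [0.0, 0.656, 0.755, 0.0]
contact_force: [-0.3, 0.3, 0.0]
grip_width: 64.4
```

```bash
python3 -m handwheel '[[[0,0,0,0,0,0],[0,0,0,0,0,0],[0,0,0,0,0,0],[0,0,0,0,0,0],[0,0,0,0,0,0],[0,0,0,0,0,0],[0,0,0,0,0,0],[0,0,0,0,0,0]]]' 0
python3 -m handwheel '[[[0,0,0.5,0,0,0],[0,0,0.5,0,0,0],[0,0,1,0,0,0],[0,0,2,0,0,0],[0,0,3,0,0,0],[0,0,2,0,0,0],[0,0,1,0,0,0],[0,0,0,0,0,0]]]'
```

```text
t: 42.55
tcp_pos: [693.4, -160.6, 1.2]
tcp_rot: [-0.0, 0.656, 0.755, -0.0]
contact_force: [-2.9, 0.2, 5.0]
grip_width: 43.1
t: 43.35
tcp_pos: [695.2, -160.2, 102.8]
tcp_rot: [0.002, 0.656, 0.755, 0.001]
contact_force: [0.7, 0.4, -5.5]
grip_width: 42.7
```

```bash
python3 -m handwheel '[[[-1.5,0.1,0,0,0,-0.01],[-3,0.1,0,0,0,-0.01],[-3,0.1,0,0,0,-0.01],[-3,0.1,0,0,0,-0.01],[-3,0.1,0,0,0,0],[-3,0.1,0,0,0,0],[-2.3,0.2,0,0,0,0],[0,0,-1,0,0,0]]]'
python3 -m handwheel '[[[0,0,-1,0,0,0],[0,0,-1,0,0,0],[0,0,0,0,0,0],[0,0,0,0,0,0],[0,0,0,0,0,0],[0,0,0,0,0,0],[0,0,0,0,0,0],[0,0,0,0,0,0]]]'
python3 - <<'E'
from h import *
im,C,st=snap('wrist','w16'); X=q2R(st['tcp_rot'])[:,0]; print(st['tcp_pos'],bed(st['tcp_pos']),np.degrees(np.arctan2(X[1],X[0])),st['contact_force'])
cv2.imwrite('pics/w16c.png',cv2.resize(im[40:400,110:470],(620,600),interpolation=cv2.INTER_CUBIC)); np.save('st16.npy',[C],allow_pickle=True) if 0 else None
E
```

```text
t: 44.15
tcp_pos: [501.4, -152.7, 89.8]
tcp_rot: [-0.002, 0.671, 0.741, -0.002]
contact_force: [0.8, -0.5, -6.3]
grip_width: 43.3
t: 44.95
tcp_pos: [506.2, -152.5, 71.1]
tcp_rot: [0.0, 0.671, 0.742, 0.0]
contact_force: [0.4, -0.3, -5.4]
grip_width: 43.3
[ 506.16019879 -152.47753431   71.09687699] [[46.8 -0.3]] 95.73291216554581 [ 0.40459393 -0.26329119 -5.43715011]
```

View pics/w16c.png

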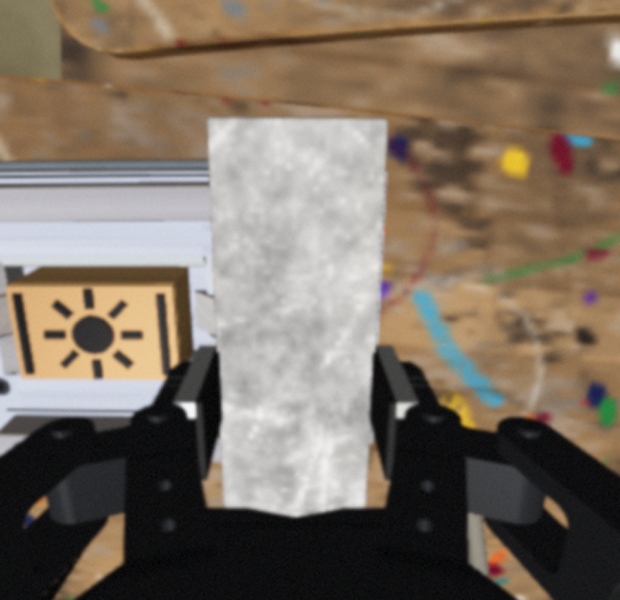

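```bash
python3 - <<'E'
from h import *
st=ctrl.state(); C=cam('wrist',st); f=lambda x,y:(110+x*360/620-.2,40+y*360/600-.2)
print(bed(ray(C,[f(209,119),f(387,119),f(224,505),f(364,508)],82)))
E
python3 -m handwheel '[[[-0.05,0.05,-0.8,0,0,0],[0,0,-0.8,0,0,0],[0,0,-0.4,0,0,0],[0,0,-0.2,0,0,0],[0,0,-0.1,0,0,0],[0,0,0,0,0,0],[0,0,0,0,0,0],[0,0,0,0,0,0]]]'
```

```text
[[ 26.6  74.7]
 [ 71.   74.8]
 [ 25.8 -45.7]
 [ 70.4 -46.8]]
t: 45.8
tcp_pos: [505.7, -152.0, 48.1]
tcp_rot: [0.0, 0.671, 0.742, 0.0]
contact_force: [-0.2, 0.1, -6.6]
grip_width: 43.0
```

```bash
python3 -m handwheel '[[[-0.1,0,0,0,0,0],[0,0,-0.1,0,0,0],[0,0,0,0,0,0],[0,0,-0.05,0,0,0],[0,0,0,0,0,0],[0,0,0,0,0,0],[0,0,0,0,0,0],[0,0,0,0,0,0]]]'
```

```text
t: 46.6
tcp_pos: [504.4, -152.0, 47.0]
tcp_rot: [0.0, 0.671, 0.742, -0.0]
contact_force: [-3.5, -0.0, 5.8]
grip_width: 43.0
```

Contact (about 11 N above the hanging load). Release and rise.

```bash
python3 -m handwheel '[[[0,0,0.05,0,0,0],[0,0,0,0,0,0],[0,0,0,0,0,0],[0,0,0,0,0,0],[0,0,0.5,0,0,0],[0,0,2,0,0,0],[0,0,3,0,0,0],[0,0,4,0,0,0]]]' 0.6
python3 -m handwheel '[[[-1,0,4,0,0,-0.14],[-1,0,3,0,0,-0.14],[-1,0,0,0,0,-0.14],[-1,0,0,0,0,-0.14],[-1,0,0,0,0,-0.14],[0,0,0,0,0,-0.14],[0,0,0,0,0,0],[0,0,0,0,0,0]]]'
python3 v.py w17 0 49 46
python3 - <<'E'
from h import *
im=cv2.imread('pics/w17.png'); C=cam('wrist',ctrl.state()); c,s=np.cos(YAW),np.sin(YAW); W=lambda x,y,z:[BED[0]+x*c-y*s,BED[1]+x*s+y*c,z]
hsv=cv2.cvtColor(im,cv2.COLOR_BGR2HSV); g=im.max(2).astype(int)
# bar edges: sample profiles on the plane z=58 in bed coords, along x at several y, and along y
def prof(P): q=proj(C,P).astype(np.float32); return cv2.remap(im,q[:,0].reshape(1,-1),q[:,1].reshape(1,-1),1)[0].astype(int)
for y in(-65,-30,0,30,65):
    xs=np.arange(10,90,1.); v=prof([W(x,y,58) for x in xs]); d=np.abs(v[3:]-v[:-3]).sum(1); i=np.argsort(-d)[:8]; print('y',y,sorted((float(xs[k]+1.5),int(d[k])) for k in i))
for x in(35,48,58):
    ys=np.arange(-95,96,1.); v=prof([W(x,y,58) for y in ys]); d=np.abs(v[3:]-v[:-3]).sum(1); i=np.argsort(-d)[:10]; print('x',x,sorted((float(ys[k]+1.5),int(d[k])) for k in i))
E
```

```text
t: 47.4
tcp_pos: [503.0, -151.6, 141.6]
tcp_rot: [-0.002, 0.671, 0.742, -0.001]
contact_force: [1.0, -0.2, 0.3]
grip_width: 51.2
t: 48.2
tcp_pos: [454.7, -151.7, 212.1]
tcp_rot: [0.0, 0.914, 0.405, 0.0]
contact_force: [0.2, 0.0, 0.3]
grip_width: 51.5
[ 454.66453697 -151.73186763  212.09532988] [[-4.4  5.4]] 47.79711482532663 [0.23587988 0.01535509 0.31431887] [ 0.83  0.23 -0.65  1.71  0.15  1.25 -0.59]
b1 (60.0, 49.0, 46.0) [291. 116.] []
b-1 (-60.0, 49.0, 46.0) [216. 201.] [(7, [-60.2, 47.9])]
hole (73.5, 31.1, 30) [311. 118.] [(10, [73.9, 31.3])]
hole (73.5, -31.1, 30) [352. 158.] [(10, [73.8, -30.9])]
hole (-73.5, 31.1, 30) [223. 216.] [(10, [-73.2, 31.1])]
hole (-73.5, -31.1, 30) [264. 249.] [(8, [-73.3, -31.2])]
spot (-26, 0, 46) [270. 208.] [(97, [-24.4, -0.2])]
rb+ (60, -49, 46) [358. 180.] []
rb- (-60, -49, 46) [282. 257.] []
y -65 [(17.5, 85), (23.5, 126), (24.5, 133), (25.5, 90), (67.5, 90), (68.5, 106), (69.5, 96), (81.5, 86)]
y -30 [(45.5, 61), (46.5, 62), (47.5, 45), (58.5, 46), (76.5, 100), (77.5, 180), (78.5, 192), (79.5, 116)]
y 0 [(11.5, 323), (12.5, 150), (34.5, 52), (76.5, 115), (77.5, 228), (78.5, 242), (79.5, 142), (81.5, 54)]
y 30 [(68.5, 181), (69.5, 215), (70.5, 134), (72.5, 146), (73.5, 219), (74.5, 176), (77.5, 223), (78.5, 237)]
y 65 [(23.5, 201), (24.5, 259), (25.5, 206), (68.5, 160), (69.5, 215), (70.5, 183), (79.5, 148), (87.5, 148)]
x 35 [(-86.5, 140), (-85.5, 137), (-84.5, 140), (-76.5, 307), (-75.5, 475), (-74.5, 481), (-73.5, 314), (74.5, 180), (75.5, 231), (76.5, 202)]
x 48 [(-88.5, 102), (-87.5, 148), (-86.5, 139), (-75.5, 163), (-74.5, 175), (-73.5, 127), (74.5, 148), (75.5, 224), (76.5, 225), (77.5, 173)]
x 58 [(-76.5, 62), (-75.5, 100), (-74.5, 123), (-73.5, 101), (-72.5, 58), (74.5, 152), (75.5, 249), (76.5, 264), (77.5, 161), (78.5, 53)]
```

Run:
```python
from bench import ctrl
print(ctrl.close_job())
```

```text
the job is handed in; nothing more can be done
None
```

The proofing bed is set up for the sun block and the job is handed in, at about 48 s of robot time. The hand-in reports no verdict, so what follows is my own last checks.

All positions are in the bed frame, from the wrist camera.

| Item | Last measured | Wanted |
|---|---|---|
| Sun block | x ≈ -24.4, y ≈ -0.2 mm, top at the caught-down height | x between -30 and -22, y within ±4 |
| Left bearer | x ≈ 0, y ≈ +48.5 mm, straight along its lines | x within ±12, y +41 to +57 |
| Right bearer | x ≈ 1, y ≈ -50 mm, straight along its lines | x within ±12, y -57 to -41 |
| Steel bar | x ≈ 46.8, y ≈ 0.4 mm, flat on both bearers, square to within about 1° | x 35 to 57, y within ±12 |

- **Sun block:** I pressed it to the stage's stop (22 N); it stayed down after I let go, and again in the later views.
- **Bearers:** after the bar went on, one hole on the left bearer was still visible and unchanged. The right bearer was not measured again; its last reading was just before the bar was picked up.
- **Striped block:** I never touched it and kept the arm well above it, but I did not re-measure its position at the end.
- **Disagreements:** camera views from different sides differed by about 1 to 2 mm, for example the block's x read between -26 and -23.6. The arm's own position and the camera differed by about 2 mm on the bar's x. All of these are inside the limits.

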